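# Clip a snap hook onto the utensil rail and hang the pail from it

## Task

Take the steel snap hook out of the drying block and clip it onto the utensil rail near the middle, pressing it down gently until the rail is right inside its upper bow and the sprung gate has snapped shut underneath. Then hang the little white pail by the notch of its bail in the hook's lower curl and leave it hanging free and still. Never force the rail or the hook, carry the pail upright, and leave the jars, tins and lemon where they are.

Things in the scene. Friction and masses are not known exactly. Their poses are not given: they have to be found in the camera images.
- snap_hook: Twisted S-hook of 8 mm round steel bar, 158 mm tall, 0.12 kg, loose, upright in a 36 mm deep slot: lift it straight up. z up; origin = where the rail's axis lies when fully home. Upper bow in the xz plane (mm), pear-shaped, open downwards: inner top at z +8; front leg (shank) slants from (-18, -6) to (-30, -50), then straight down to z -87; back leg (nose) x +18, ends at z -42.
- gate (a joint): Brass spring gate, 5 mm thick, closing the bow from below: hinged on the shank at (-28, 0, -48) mm of the hook, its tip at (11.5, 0, -36) against the nose. 0 = shut, up to 0.85 rad = pushed up into the bow. The rail opens it when the hook is pressed down (2 to 9 N); it springs shut under the rail only within the last 4 to 7 mm before the bow's top meets the rail, and opens inwards only.
- hook_grip (a point): Centre of the black grip sleeve on the shank, at (-30, 0, -67) mm of the hook: 10 mm wide (y), 16 (x), 28 tall. Fingers close along the hook's y. With the tool leaning about 30 degrees back to the hook's -x side and the TCP 4 mm above this point, the gripper stays clear of block and rail, and the hook can be lowered over the rail from high above, the rail's axis at hook x +1 to +5.
- hook_curl (a point): Axis of an 8 mm bar resting in the lower curl, at (-14, 0, -130) mm of the hook. The curl is a U open upwards in the hook's yz plane, inside width 24; its back (y -16) runs up into the shank, its tip, a black ball, ends at y +22, z -108: a bar along x comes in over the tip from +y. On the rail the hook swings, turns and slides freely; it hangs leaning some 6 to 15 degrees, lower end to +x.
- pail: Small white enamelled pail, blue rim, loose, 0.12 to 0.24 kg, 86 mm wide, 62 tall; origin at the centre of its underside, z up. Its bail is a stiff 8 mm wire fixed upright in the xz plane (it does not fold): legs at x +-47.5 mm, level top with its axis at z 118 from |x| 38 to 9, in the middle a notch 5 mm higher. Hold it by a level part (x +-25), fingers closing along y; both halves are alike.
- bail_notch (a point): Middle of the bail's notch, on the bar axis: (0, 0, 123) mm in the pail's frame. It goes to hook_curl with the bail along the hook's x; hold the half nearer the robot, the tool leaning about 30 degrees back to the robot, so that the gripper clears hook and rail.
- rail_stand: Free-standing utensil rail, fixed. Origin on the worktop midway between the posts, y along the rail, +x away from the robot. The rail is a level 16 mm steel tube over the origin; its height is adjustable and differs every time: axis 280 to 328 mm up, not reported, to be felt or seen; over 20 N strains it. Posts at y +-190 mm, 353 tall, feet 120 long in x. A ladle hangs fixed at y -105 to -180 mm.
- drying_block: Beech block with five narrow slots, 100x150x48 mm, fixed to the worktop, origin at the centre of its underside; the hook stands in the middle slot, which is 10 mm wide in the block's x and 47 in y.
- jar_1: pink-filled glass jar with a yellow lid, about 71 mm wide and 110 mm tall; stands loose, to be left alone. Origin at the centre of its underside.
- jar_2: honey jar with a grey lid, about 70 mm wide and 102 mm tall; stands loose, to be left alone. Origin at the centre of its underside.
- tin_1: round food tin, 75 mm wide and 58 mm tall; stands loose, to be left alone. Origin at the centre of its underside.
- tin_2: low round food tin, 87 mm wide and 40 mm tall; stands loose, to be left alone. Origin at the centre of its underside.
- lemon: yellow lemon lying on the chopping board, 78x55x56 mm; stands loose, to be left alone. Origin at the centre of its underside.
There are look-alikes about, which are no part of the job. What is shaped like the pail but red is not meant.

How it is judged:
By the outcome, as a careful person would: the job done as asked, in the order asked, and still so for the second after the job is handed in, with the robot touching nothing.
It also fails if it takes over 72 s, if anything falls off the work surface, if the arm or the gripper's body presses on something with over 40 N, if the wrist force passes 120 N, or if a joint passes its speed limit or range.

## Robot

A 6-joint arm with a two-finger parallel gripper is mounted at the origin on a cart in front of the work surface, level with it; the furniture and walls round the work are solid. World frame = base frame: x ahead of the robot, y to its left, z up, the work surface at z = 0. Lengths are in m, angles in degrees, forces in N, time in s.
With the tool pointing down it reaches from about 0.35 to 0.875 m from the base axis. Payload 4.2 kg.
Tool frame: the origin (TCP) lies between the finger pads, 19 mm behind the fingertips; this is the grasp point; z points along the fingers, y is the line along which they close (so a half turn about z gives the same grasp; the last joint's range is limited). The gripper opens to 87 mm and grips with 3 to 60 N. Pads are 19 mm wide; open, the fingers measure 117 mm over their backs; the gripper's body (75 mm by 190 mm) begins 51 mm behind the grasp point.
Start: joints at [84.316, 22.042, 0.453, 0, -68.411, -14.817], TCP at [0.219, 0.585, 0.241] pointing down, gripper open.
Joint ranges: [-179.83, 179.83], [-69.29, 118.12], [-61.27, 80.66], [-181.25, 117.63], [-171.15, -9.14], [-177.46, 177.46]. Speed limits (degrees/s): [159.86, 159.86, 180, 180, 180, 180].

## Interface

Orientations are given as a 3x3 rotation matrix whose columns are the frame's x, y, z axes.
In Python, from station import r, imaging, models gives the robot as it stands. The module is installed in compiled form; this text tells all that it offers.
- The arm moves only by the tool apply_moves, never from a script. Its argument "moves" is a list of rows, each a list of 2 entries, a list of its own where there are three numbers: the shift along the tool's x, y, z in m, then the turn about the tool's z in degrees. A call has 1 to 5 rows; each row shifts and turns the commanded pose from where the row before left it, along the tool's axes as they then stand; what a row does not reach is not made up. A row lasts 1/12 s, in which the tool goes at most 41.7 mm and 7.16 degrees, less where a joint would pass 70% of its speed; a pose out of reach is approached as far as the arm can. A call is refused whole if a number of a shift passes 0.0417 or a number of a turn 7.16, either way. A call with a gripper value outside its range is refused whole. "hand" is the finger opening in m, from 0 to 0.087, set as the call begins (left out, the last holds). The fingers move at their own pace and stop on an object; the grip force is fixed at half the most. Time passes only in rows, so rows that do not move let the fingers close. It gives the time, the measured TCP pose, the force, the opening and the grip force at its end, in the units of the state.
- r.sense(): the state, without advancing time (a new reading comes with each control period).
- imaging.capture(name): name is "scene" or "top" or "wrist"; returns a dict with "frame" (480x640x3 uint8, blue, green, red), "intrinsics" (3x3 intrinsics, pixels), "dist" ([k1, k2, p1, p2, k3] as OpenCV has them; the pictures are not rectified), "eye" and "orientation" of the camera in the world. Camera axes: x right, y down, z forward; pixel columns grow to the right and rows downward; lengths in m; the calibration is good to about 2 mm. A picture is of the moment at which its call begins. There is no depth.
- r.finish_job(): hands the job in; it is judged then, once.
Trained networks look in a picture, given as the dict that the camera call returned (one of the last four; its "shot" number tells which), for a name from the list of things; names that differ only in an ending like _2 or _b are one class to them, and where a whole thing is asked for, a point or a joint stands for the part that bears it (a point fixed in the world has none). Each returns a list of dicts, best first, with "confidence" (0 to 1); they miss things now and then, are a little off and sometimes report something else, mostly with a low value. They report only what shows in the picture. A call takes as long as a camera call. They do not tell look-alikes from the thing itself.
- models.cut_out(picture, target): "region" (480x640 bool, what is visible of it) and "extent" ([left, top, width, height] as shares, 0 to 1, of the picture: columns of its width, rows of its height, round what is visible of it).
- models.place_of(picture, target): "at" ([column, row] as shares, 0 to 1, of the picture: columns of its width, rows of its height: a listed point, or the origin of a listed thing).
The state is a dict: "time_s": time; "joints": joint angles; "joint_velocities": joint speeds; "effort": joint torques, N m; "tcp_pos": TCP position; "ee_rot": TCP orientation; "wrist_force": force on the tool from outside, world axes, zero at the start; "moment": the same for the moment, N m; "gripper_width": opening from 0.0 (shut) to 1.0 (fully open); "gripper_force": force on a finger pad.
Only numpy, scipy, OpenCV 4.12 (cv2) and the standard library are available. Lean on these libraries where they do the work, as an engineer would, in place of code of your own. Each camera call takes 0.05 s, during which the arm holds its last target. There are 200 camera calls.

## Working session

There is one attempt and no reset: what is moved stays moved. The work goes in short steps, Python scripts to look and compute and a tool call to move; the robot and the scene stay as the last step left them, time stands still between calls to the robot, and variables do not carry over. Pictures are saved under pics/ and viewed, at most 10 in all, crops included, and the job is handed in when it is done.

Besides the shell and the picture viewer there is one more tool, called by a JSON object that holds its "method" and its "body", one argument or row to a line. apply_moves: Moves the arm, as the interface text tells. Its arguments: {"type":"object","properties":{"moves":{"type":"array"},"hand":{"type":"number"}},"required":["moves"]}

```bash
mkdir -p pics
cat > h.py <<'E'
import numpy as np, cv2
from station import r, imaging, models
def cap(n,save=None):
    p=imaging.capture(n)
    if save: cv2.imwrite('pics/'+save,p['frame'])
    return p
def ray(p,px):
    u=cv2.undistortPoints(np.array([[px]],float),np.array(p['intrinsics'],float),np.array(p['dist'],float))[0,0]
    d=np.array(p['orientation'])@np.array([u[0],u[1],1]); return np.array(p['eye']),d/np.linalg.norm(d)
def atz(p,px,z):
    e,d=ray(p,px); return e+d*(z-e[2])/d[2]
def proj(p,X):
    R=np.array(p['orientation']);t=-R.T@np.array(p['eye'])
    return cv2.projectPoints(np.array(X,float).reshape(-1,3),cv2.Rodrigues(R.T)[0],t,np.array(p['intrinsics'],float),np.array(p['dist'],float))[0].reshape(-1,2)
def tri(obs):
    A=0;b=0
    for p,px in obs:
        e,d=ray(p,px);M=np.eye(3)-np.outer(d,d);A=A+M;b=b+M@e
    X=np.linalg.solve(A,b); return X,[np.linalg.norm(proj(p,X)[0]-px) for p,px in obs]
def pl(p,n):
    return [(round(o['confidence'],2),np.array(o['at'])*[640,480]) for o in models.place_of(p,n)]
E
python3 - <<'E'
from h import *
ps={n:cap(n,n+'0.png') for n in('scene','top')}
for n,p in ps.items():
    print(n,np.round(p['eye'],3).tolist(),np.round(p['orientation'],3).tolist(),p['intrinsics'][0][0])
    for t in['snap_hook','hook_grip','hook_curl','pail','bail_notch','rail_stand','drying_block','jar_1','tin_1','lemon']:
        print(t,[(c,x.round(1).tolist()) for c,x in pl(p,t)])
s=r.sense();print(s['time_s'],s['tcp_pos'],np.round(s['ee_rot'],3).tolist())
E
```

```text
scene [-0.346, -0.619, 1.174] [[0.509, -0.614, 0.603], [-0.861, -0.35, 0.37], [-0.016, -0.707, -0.707]] 510.0853333693425
snap_hook [(0.66, [193.0, 202.2])]
hook_grip [(0.75, [195.4, 221.5])]
hook_curl [(0.61, [199.7, 231.5])]
pail [(0.72, [284.6, 324.4]), (0.62, [346.4, 360.1])]
bail_notch [(0.69, [281.7, 300.1]), (0.6, [347.4, 332.2]), (0.56, [369.3, 289.0])]
rail_stand [(0.48, [193.6, 223.7]), (0.32, [349.1, 237.1])]
drying_block [(0.55, [197.4, 239.0])]
jar_1 [(0.97, [296.6, 218.5]), (0.85, [277.4, 211.8])]
tin_1 [(0.91, [323.7, 227.0]), (0.57, [349.3, 237.9])]
lemon [(0.62, [448.4, 298.7]), (0.59, [367.8, 288.1])]
top [0.322, -0.063, 1.187] [[0.063, -0.974, 0.217], [-0.998, -0.06, 0.018], [-0.005, -0.218, -0.976]] 460.6499490026042
snap_hook [(0.53, [148.1, 253.7]), (0.4, [478.7, 228.0])]
hook_grip [(0.54, [157.6, 272.4])]
hook_curl [(0.52, [169.4, 267.4])]
pail [(0.87, [406.8, 286.5]), (0.7, [410.3, 346.1]), (0.58, [333.5, 339.4])]
bail_notch [(0.92, [331.1, 335.6]), (0.91, [420.2, 276.7]), (0.58, [426.4, 346.4])]
rail_stand [(0.32, [266.3, 182.4])]
drying_block [(0.89, [167.6, 269.8]), (0.5, [339.3, 189.4])]
jar_1 [(0.81, [264.4, 179.9]), (0.59, [236.8, 177.4]), (0.53, [170.9, 270.2])]
tin_1 [(0.95, [340.6, 188.9]), (0.87, [302.6, 182.2])]
lemon [(0.64, [478.8, 229.0])]
1.1 [0.21884713 0.58542502 0.24126104] [[0.937, -0.35, 0.0], [-0.35, -0.937, 0.0], [0.0, -0.0, -1.0]]
```

View pics/scene0.png

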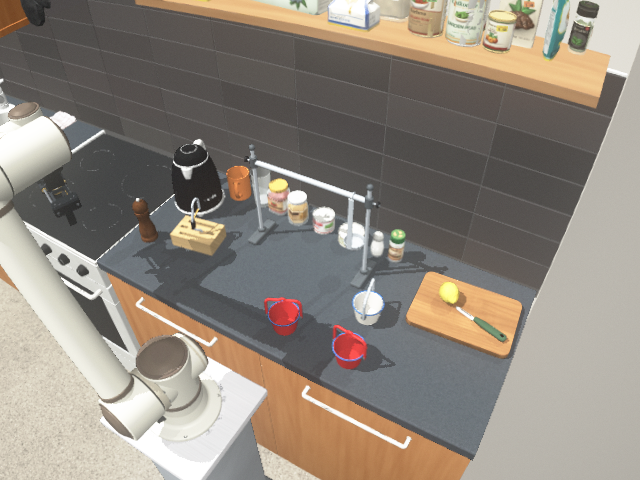

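View pics/top0.png

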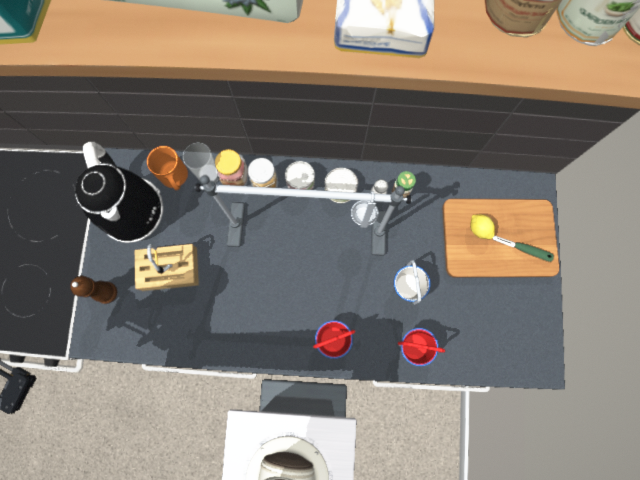

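The scene picture shows the hook in the block (~195,215), the rail from (255,163) to (368,199), and the white pail at (367,308). In the top picture the block is at (167,267), the rail runs (207,187) to (400,198), and the pail is at (411,283). I'll zoom in on these.

Run:
```python
import cv2,numpy as np
s=cv2.imread('pics/scene0.png');t=cv2.imread('pics/top0.png')
def c(i,x,y,w,h,k): return cv2.resize(i[y:y+h,x:x+w],None,fx=k,fy=k,interpolation=cv2.INTER_CUBIC)
a=np.vstack([np.hstack([c(s,160,190,80,60,5),c(t,125,230,80,60,5)]),np.hstack([c(s,330,270,80,60,5),c(t,375,250,80,60,5)])])
cv2.imwrite('pics/c1.png',a)
a=np.vstack([c(s,230,140,160,60,5)[:300],c(t,190,165,230,60,3.4783)[:300]]) 
cv2.imwrite('pics/c2.png',np.vstack([c(s,235,140,160,75,5)[:, :800],c(t,190,165,230,60,800/230)]))
```

```text
(no output)
```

View pics/c1.png

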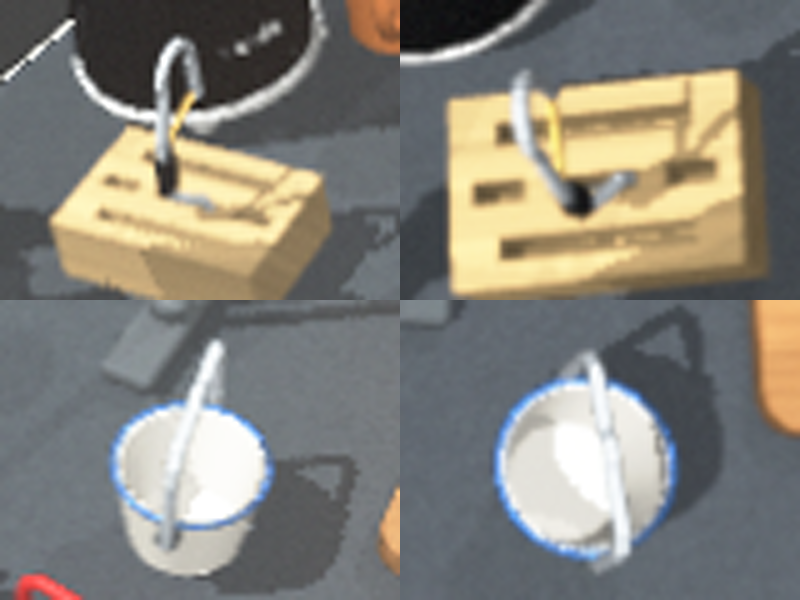

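View pics/c2.png

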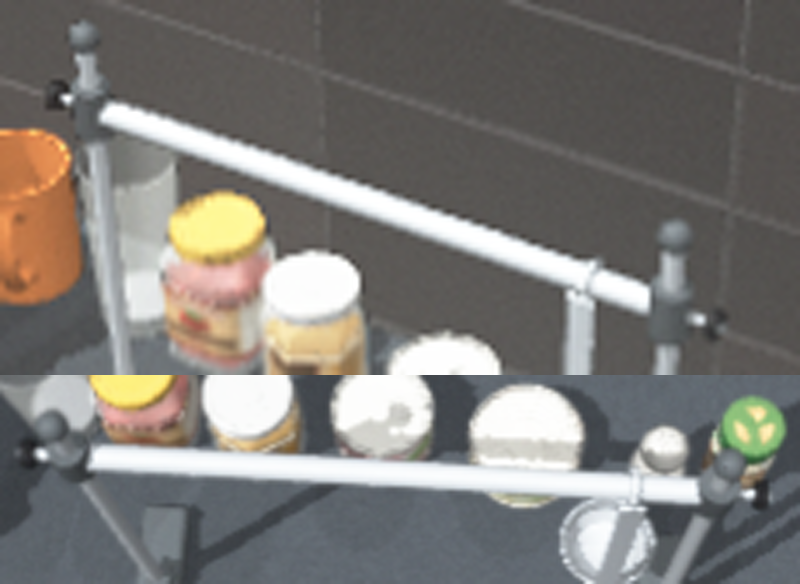

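The crops show the hook's sleeve at the slot. In the top view its bow and gate point away from the robot and the curl runs to the right. The rail edges are clear in both views. The pail's bail points roughly along world x. Next I'll fit the numbers.

```bash
cat > fit.py <<'E'
from h import *
from scipy.optimize import least_squares
def loc(x,y,yaw,P,z=0):
    c,s=np.cos(yaw),np.sin(yaw);P=np.array(P,float)/1000
    return np.c_[x+c*P[:,0]-s*P[:,1],y+s*P[:,0]+c*P[:,1],z+P[:,2]]
U=lambda q,x0,y0,k=5:(np.array(q,float)+.5)/k-.5+[x0,y0]
E
python3 - <<'E'
from fit import *
S=cap('scene');T=cap('top')
gs=cv2.cvtColor(S['frame'],6).astype(float);gt=cv2.cvtColor(T['frame'],6).astype(float)
so=[]
for c in range(260,349,4):
    y0=163+(c-256)*(199.5-162.5)/(364-256);rows=np.arange(int(y0)-7,int(y0)+8);w=np.clip(gs[rows,c]-130,0,None);so.append((c,(w*rows).sum()/w.sum()))
to=[]
for c in list(range(220,250,4))+list(range(252,322,4)):
    y0=188+(c-217)*(197.5-188)/(390-217);r0=int(y0)+1
    col=gt[r0:r0+8,c];i=np.argmin(np.diff(col));  # lower edge, subpixel
    d=-np.diff(col);w=np.clip(d,0,None);to.append((c,r0+.5+(w*np.arange(len(d))).sum()/w.sum()))
so=np.array(so);to=np.array(to)
def pred(p,cam,n):
    x,yaw,z=p;t=np.linspace(-.4,.4,200);L=np.c_[x-np.sin(yaw)*t,-.1+np.cos(yaw)*t,z+0*t];return L
def edge(L,cam,sgn):
    e=np.array(cam['eye']);d=L[-1]-L[0];d/=np.linalg.norm(d)
    v=L-e;n=np.cross(d,v);n/=np.linalg.norm(n,axis=1)[:,None];return proj(cam,L+sgn*.008*n)
def res(p):
    L=pred(p,0,0);a=proj(S,L);o=np.argsort(a[:,0]);r1=np.interp(so[:,0],a[o,0],a[o,1])-so[:,1]
    b=max((edge(L,T,1),edge(L,T,-1)),key=lambda q:q[:,1].mean());o=np.argsort(b[:,0]);r2=np.interp(to[:,0],b[o,0],b[o,1])-to[:,1]
    return np.r_[r1,r2]
f=least_squares(res,[.6,0,.3],loss='soft_l1');print('rail x,yaw,z at y=-.1',f.x,np.abs(res(f.x)).mean(),np.abs(res(f.x)).max())
# post tops z~.345 ball centres
for nm,q in(('L',(tuple(U((84,37),235,140)),(190+50*230/800,165+(427-375)*230/800))),('R',(tuple(U((675,235),235,140)),(190+730*230/800,165+(466-375)*230/800)))):
    print(nm,tri([(S,q[0]),(T,q[1])]))
# hook
Hm=[(-30,0,-67),(11.5,0,-36),(0,0,12)]
ob=[(S,U((166,178),160,190),0),(S,U((193,95),160,190),1),(S,U((181,43),160,190),2),(T,U((177,193),125,230),0),(T,U((150,95),125,230),1)]
def rh(p):
    X=loc(p[0],p[1],p[2],Hm,p[3]);return np.concatenate([proj(c,X[i])[0]-q for c,q,i in ob]+[[ (p[3]-.154)*2000]])
for y0 in(0,3.14):
    f=least_squares(rh,[.4,.3,y0,.154]);print('hook',f.x,np.degrees(f.x[2]),rh(f.x).round(1))
# pail: rim circle centre z .062 , notch, bail ends
Pm=[(0,0,123),(38,0,118),(-38,0,118)]
n=[tri([(S,a),(T,b)]) for a,b in(((U((190,432-300),330,270)),U((607-400,440-300),375,250)),)];print('notch',n)
print('rim T',atz(T,U((585-400,467-300),375,250),.062),'rim S',atz(S,U((191,465-300),330,270),.062))
for q in((590-400,360-300),(622-400,545-300)):print('bail T',atz(T,U(q,375,250),.112))
for q in((217,348-300),(168,530-300)):print('bail S',atz(S,U(q,330,270),.112))
for nm,q,z in(('jar1',(230,160),.110),('jar2',(262,170),.102),('tin1',(300,172),.058),('tin2',(341,180),.04)):print(nm,atz(T,q,z))
E
```

```text
rail x,yaw,z at y=-.1 [0.62531001 0.00209324 0.29452982] 0.1381186465230942 1.0072719094485763
L (array([0.62190245, 0.18347507, 0.3458152 ]), [np.float64(0.02476853886720122), np.float64(0.03692866808297444)])
R (array([ 0.62127494, -0.19624108,  0.34706147]), [np.float64(0.03807012012640458), np.float64(0.05205475578952622)])
hook [0.5102253  0.34745189 0.16367421 0.15394458] 9.377841572850837 [ 1.  -1.7  0.5 -0.4 -1.6  0.6 -0.1  0.1  0.5  0.6 -0.1]
hook [0.5102253  0.34745189 6.44686016 0.15394458] 369.37787803828405 [ 1.  -1.7  0.5 -0.4 -1.6  0.6 -0.1  0.1  0.5  0.6 -0.1]
notch [(array([ 0.49274062, -0.27684812,  0.08783878]), [np.float64(2.1356122254626326), np.float64(2.446485923412177)])]
rim T [ 0.48669563 -0.27597516  0.062     ] rim S [ 0.48676147 -0.27587004  0.062     ]
bail T [ 0.53072831 -0.26783098  0.112     ]
bail T [ 0.44360573 -0.28473098  0.112     ]
bail S [ 0.53071728 -0.26677635  0.112     ]
bail S [ 0.40463991 -0.30025688  0.112     ]
jar1 [0.76262526 0.19409751 0.11      ]
jar2 [0.74346996 0.1121261  0.102     ]
tin1 [0.76080538 0.0194837  0.058     ]
tin2 [ 0.75194556 -0.08879328  0.04      ]
```

{"method": "apply_moves", "body": {
  "moves": [
    [[0,0,-0.04],0],
    [[0,0,-0.04],0],
    [[0,0,-0.02],0]
  ],
  "hand": 0.045
}}

```text
time_s: 1.45
tcp_pos: [0.2197, 0.5865, 0.3466]
ee_rot: [[0.937, -0.35, 0.003], [-0.35, -0.937, 0.007], [0.001, -0.007, -1.0]]
wrist_force: [0.5, 0.5, 1.7]
gripper_width: 0.856
gripper_force: 0.0
```

{"method": "apply_moves", "body": {
  "moves": [
    [[0,0,0],-7],
    [[0,0,0],-7],
    [[0,0,0],-7],
    [[0,0,0],-7],
    [[0,0,0],-1.9]
  ]
}}

```text
time_s: 1.87
tcp_pos: [0.2188, 0.5854, 0.3413]
ee_rot: [[0.986, 0.168, -0.0], [0.168, -0.986, 0.0], [-0.0, -0.0, -1.0]]
wrist_force: [-0.1, 0.0, 0.9]
gripper_width: 0.544
gripper_force: 0.0
```

{"method": "apply_moves", "body": {
  "moves": [
    [[0.0218,0.0282,0],0],
    [[0.0218,0.0282,0],0],
    [[0.0218,0.0282,0],0],
    [[0.0218,0.0282,0],0],
    [[0.0218,0.0282,0],0]
  ]
}}

```text
time_s: 2.28
tcp_pos: [0.3503, 0.4629, 0.3414]
ee_rot: [[0.986, 0.164, 0.0], [0.164, -0.986, 0.0], [0.0, -0.0, -1.0]]
wrist_force: [0.5, 1.1, 0.2]
gripper_width: 0.517
gripper_force: 0.0
```

{"method": "apply_moves", "body": {
  "moves": [
    [[0.0218,0.0282,0],0],
    [[0.0218,0.0282,0],0],
    [[0.0218,0.0282,0],0],
    [[0.0218,0.0282,0],0],
    [[0.0218,0.0282,0],0]
  ]
}}

```text
time_s: 2.7
tcp_pos: [0.481, 0.3414, 0.3415]
ee_rot: [[0.987, 0.163, 0.0], [0.163, -0.987, 0.0], [0.0, -0.0, -1.0]]
wrist_force: [0.1, 0.6, 0.4]
gripper_width: 0.523
gripper_force: 0.0
```

{"method": "apply_moves", "body": {
  "moves": [
    [[0,0,0],0]
  ]
}}

```text
time_s: 2.78
tcp_pos: [0.4833, 0.3389, 0.3412]
ee_rot: [[0.988, 0.157, 0.001], [0.157, -0.988, -0.001], [0.0, 0.001, -1.0]]
wrist_force: [-0.1, 0.4, 1.3]
gripper_width: 0.52
gripper_force: 0.0
```

Run:
```python
from h import *
p=cap('wrist','w1.png');s=r.sense()
print(s['time_s'],s['tcp_pos'],np.round(s['ee_rot'],4).tolist(),s['joints'])
print(p['eye'],np.round(p['orientation'],3).tolist(),p['intrinsics'][0][0])
for t in['snap_hook','hook_grip','drying_block']:print(t,pl(p,t))
print(proj(p,[[.4804,.3426,.087],[.51,.3475,.166],[.5,.35,0]]))
```

```text
2.8333 [0.48185501 0.34053788 0.34107867] [[0.9873, 0.1586, -0.0], [0.1586, -0.9873, -0.0004], [-0.0001, 0.0004, -1.0]] [ 5.09694684e+01  1.57233924e+01  5.40449143e+00  1.24679470e-02
 -7.96998470e+01  4.81539485e+01]
[0.5531312  0.35000434 0.48457309] [[0.157, -0.954, -0.255], [-0.988, -0.151, -0.042], [0.002, 0.258, -0.966]] 339.48396179755986
snap_hook [(0.84, array([318.272, 196.992]))]
hook_grip [(0.58, array([316.928, 214.992]))]
drying_block [(0.63, array([313.792, 192.288]))]
[[315.71688553 213.50947798]
 [314.59033252 197.22621459]
 [313.28472895 188.12815812]]
```

View pics/w1.png

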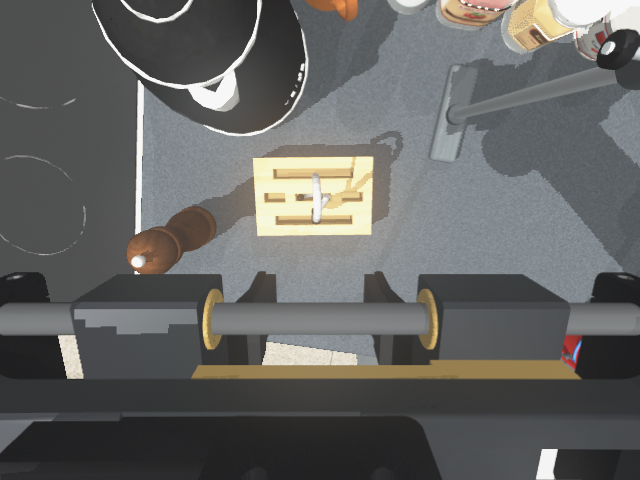

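The wrist view shows the hook's bow running vertically at column ~317, rows 173–222, squared up with the tool. The block edges are level. I'll refine the offset from the mask.

Run:
```python
from fit import *
p=cap('wrist')
f=cv2.cvtColor(p['frame'],cv2.COLOR_BGR2HSV).astype(int)
reg=models.cut_out(p,'snap_hook')[0]['region']
m=reg&(f[...,1]<60)
for rr in range(168,230,4):
    c=np.where(m[rr])[0]
    if len(c):print(rr,c.min(),c.max(),c.mean().round(1))
P=[(-30,0,-60),(-26,0,-37),(-18,0,-6),(-12,0,5),(0,0,12),(12,0,5),(18,0,-6),(18,0,-42)]
print(proj(p,loc(.5102,.3475,.1637,P,.154)).round(1).tolist());s=r.sense();print(s['tcp_pos'],s['ee_rot'][:2,:2])
```

```text
172 317 322 319.5
176 317 324 320.5
180 318 325 321.5
184 318 325 321.5
188 318 326 322.0
192 307 332 319.5
196 318 332 325.0
200 318 330 324.0
204 318 327 322.5
208 319 327 323.0
212 317 326 321.5
216 317 324 320.5
[[320.0, 211.9], [320.0, 212.0], [320.0, 209.6], [320.0, 205.4], [320.0, 193.8], [320.0, 180.2], [320.0, 173.0], [320.0, 170.8]]
[0.47928196 0.34361485 0.34134277] [[ 0.98631723  0.16485847]
 [ 0.16485846 -0.9863172 ]]
```

{"method": "apply_moves", "body": {
  "moves": [
    [[0,0.001,0.03],0],
    [[0,0,0.04],0],
    [[0,0,0.04],0],
    [[0,0,0.04],0],
    [[0,0,0.03],0]
  ]
}}

```text
time_s: 3.5
tcp_pos: [0.4781, 0.3418, 0.1582]
ee_rot: [[0.986, 0.165, -0.003], [0.165, -0.986, -0.002], [-0.003, 0.001, -1.0]]
wrist_force: [-0.6, -1.1, -0.1]
gripper_width: 0.515
gripper_force: 0.0
```

{"method": "apply_moves", "body": {
  "moves": [
    [[0,0,0.02],0],
    [[0,0,0.01],0],
    [[0,0,0.006],0],
    [[0,0,0],0],
    [[0,0,0],0]
  ]
}}

```text
time_s: 3.92
tcp_pos: [0.4806, 0.3429, 0.1266]
ee_rot: [[0.986, 0.164, 0.002], [0.164, -0.986, 0.002], [0.002, -0.001, -1.0]]
wrist_force: [0.7, 0.1, 0.1]
gripper_width: 0.519
gripper_force: 0.0
```

Run:
```python
from h import *
p=cap('wrist')
s=r.sense();print(s['time_s'],s['tcp_pos'],np.degrees(np.arctan2(s['ee_rot'][1,0],s['ee_rot'][0,0])),s['wrist_force'])
cv2.imwrite('pics/w2.png',p['frame'])
```

```text
3.9667 [0.48085039 0.3429161  0.12700876] 9.446603859790656 [-0.46785539  0.0061287   0.18124089]
```

View pics/w2.png

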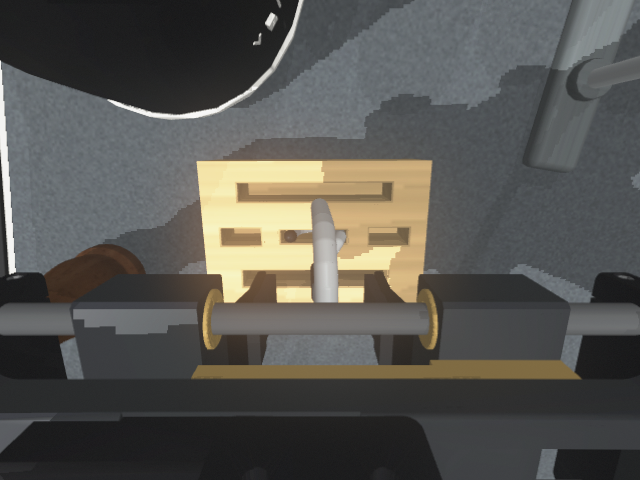

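The wrist view shows the bow centred between the fingers (column ~326, 2 mm off). The ball tip sits to the left at (290,237), so the hook's +y is world +y, as assumed. Next I go down 2 mm, grip and lift.

{"method": "apply_moves", "body": {
  "moves": [
    [[0,0.0015,0.0025],0],
    [[0,0,0],0],
    [[0,0,0],0]
  ]
}}

```text
time_s: 4.22
tcp_pos: [0.4806, 0.3404, 0.1235]
ee_rot: [[0.987, 0.163, 0.001], [0.163, -0.987, 0.001], [0.001, -0.001, -1.0]]
wrist_force: [0.1, 0.1, 0.2]
gripper_width: 0.521
gripper_force: 0.0
```

{"method": "apply_moves", "body": {
  "moves": [
    [[0,0,0],0],
    [[0,0,0],0],
    [[0,0,0],0],
    [[0,0,0],0],
    [[0,0,0],0]
  ],
  "hand": 0
}}

```text
time_s: 4.63
tcp_pos: [0.4804, 0.3403, 0.1228]
ee_rot: [[0.987, 0.163, 0.0], [0.163, -0.987, -0.0], [0.0, 0.0, -1.0]]
wrist_force: [0.8, 0.2, -0.2]
gripper_width: 0.222
gripper_force: 0.0
```

{"method": "apply_moves", "body": {
  "moves": [
    [[0,0,0],0],
    [[0,0,0],0],
    [[0,0,0],0]
  ]
}}

```text
time_s: 4.88
tcp_pos: [0.4805, 0.3422, 0.1229]
ee_rot: [[0.987, 0.162, 0.001], [0.162, -0.987, 0.005], [0.002, -0.004, -1.0]]
wrist_force: [-2.2, 4.1, -1.2]
gripper_width: 0.086
gripper_force: 30.0
```

{"method": "apply_moves", "body": {
  "moves": [
    [[0,0,-0.01],0],
    [[0,0,-0.015],0],
    [[0,0,-0.02],0],
    [[0,0,-0.03],0],
    [[0,0,-0.03],0]
  ]
}}

```text
time_s: 5.3
tcp_pos: [0.4797, 0.3395, 0.2275]
ee_rot: [[0.987, 0.163, -0.003], [0.163, -0.987, -0.003], [-0.003, 0.003, -1.0]]
wrist_force: [0.5, 0.1, -0.3]
gripper_width: 0.083
gripper_force: 30.0
```

{"method": "apply_moves", "body": {
  "moves": [
    [[0,0,-0.03],0],
    [[0,0,-0.03],0],
    [[0,0,-0.03],0],
    [[0,0,-0.018],0],
    [[0,0,0],0]
  ]
}}

```text
time_s: 5.72
tcp_pos: [0.4817, 0.341, 0.3408]
ee_rot: [[0.987, 0.164, 0.007], [0.164, -0.987, 0.006], [0.008, -0.004, -1.0]]
wrist_force: [0.2, -0.6, -0.9]
gripper_width: 0.086
gripper_force: 30.0
```

{"method": "apply_moves", "body": {
  "moves": [
    [[0,0,0],0]
  ]
}}

```text
time_s: 5.8
tcp_pos: [0.4802, 0.3403, 0.3361]
ee_rot: [[0.987, 0.163, 0.0], [0.163, -0.987, 0.001], [0.0, -0.001, -1.0]]
wrist_force: [-0.9, 0.3, -2.8]
gripper_width: 0.082
gripper_force: 30.0
```

Run:
```python
from fit import *
S=cap('scene','s2.png');T=cap('top','t2.png');w=cap('wrist','w3.png')
s=r.sense();print(s['time_s'],s['tcp_pos'],s['joints'],s['gripper_width'],s['gripper_force'])
o=proj(S,s['tcp_pos'])[0];t=proj(T,s['tcp_pos'])[0];print(o,t)
c=lambda i,x,y:cv2.resize(i['frame'][int(y)-40:int(y)+40,int(x)-40:int(x)+40],(400,400),interpolation=2)
cv2.imwrite('pics/c3.png',np.hstack([c(S,*o),c(T,*t)]))
```

```text
5.95 [0.47967088 0.3397641  0.33347012] [ 5.10643079e+01  1.57620910e+01  4.42577781e+00 -4.28257825e-02
 -7.89154757e+01  4.83359641e+01] 0.08472750367885896 29.99423790257424
[179.17176392 160.77580079] [118.26763536 247.63656172]
```

View pics/c3.png

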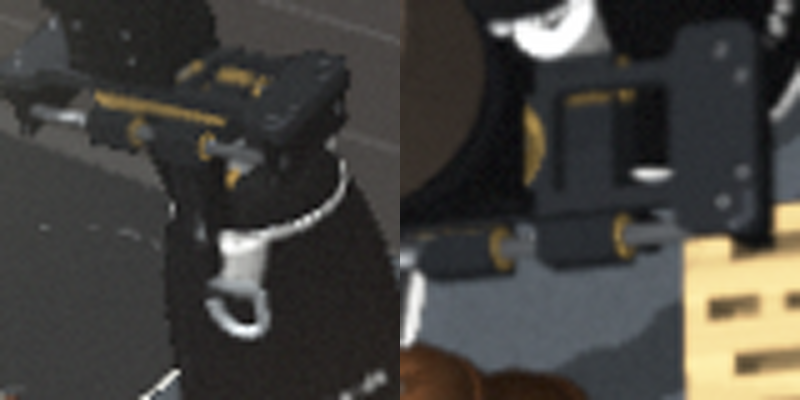

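The crops show the hook held upright and clear of the block, with its curl below the fingers. Next I raise it, bring it in front of the rail and turn it.

{"method": "apply_moves", "body": {
  "moves": [
    [[0,0,-0.035],0],
    [[0,0,-0.035],0],
    [[0,0,-0.035],0],
    [[-0.0058,0.0351,0],0],
    [[-0.0058,0.0351,0],0]
  ]
}}

```text
time_s: 6.37
tcp_pos: [0.4808, 0.27, 0.4407]
ee_rot: [[0.986, 0.166, 0.001], [0.166, -0.986, 0.001], [0.001, -0.001, -1.0]]
wrist_force: [0.4, -0.9, -2.3]
gripper_width: 0.081
gripper_force: 30.0
```

{"method": "apply_moves", "body": {
  "moves": [
    [[-0.0058,0.0351,0],0],
    [[-0.0058,0.0351,0],0],
    [[-0.0058,0.0351,0],0],
    [[-0.0058,0.0351,0],0],
    [[-0.0058,0.0351,0],0]
  ]
}}

```text
time_s: 6.78
tcp_pos: [0.4798, 0.0896, 0.4392]
ee_rot: [[0.986, 0.164, -0.003], [0.164, -0.986, -0.001], [-0.003, 0.001, -1.0]]
wrist_force: [1.1, 0.8, -0.7]
gripper_width: 0.077
gripper_force: 30.0
```

{"method": "apply_moves", "body": {
  "moves": [
    [[-0.0058,0.0351,0],0],
    [[-0.0058,0.0351,0],0],
    [[0,0,0],7],
    [[0,0,0],7],
    [[0,0,0],7]
  ]
}}

```text
time_s: 7.2
tcp_pos: [0.4801, 0.0192, 0.4391]
ee_rot: [[0.978, -0.209, -0.003], [-0.209, -0.978, -0.001], [-0.003, 0.001, -1.0]]
wrist_force: [-0.3, 0.8, -1.9]
gripper_width: 0.087
gripper_force: 30.0
```

{"method": "apply_moves", "body": {
  "moves": [
    [[0,0,0],7],
    [[0,0,0],7],
    [[0,0,0],7],
    [[0,0,0],7],
    [[0,0,0],7]
  ]
}}

```text
time_s: 7.62
tcp_pos: [0.4802, 0.0201, 0.439]
ee_rot: [[0.683, -0.731, -0.003], [-0.731, -0.683, -0.001], [-0.002, 0.003, -1.0]]
wrist_force: [-0.9, -0.4, -1.4]
gripper_width: 0.08
gripper_force: 30.0
```

{"method": "apply_moves", "body": {
  "moves": [
    [[0,0,0],7],
    [[0,0,0],7],
    [[0,0,0],7],
    [[0,0,0],7],
    [[0,0,0],7]
  ]
}}

```text
time_s: 8.03
tcp_pos: [0.4802, 0.0202, 0.439]
ee_rot: [[0.14, -0.99, -0.003], [-0.99, -0.14, -0.001], [0.0, 0.003, -1.0]]
wrist_force: [-1.1, 0.2, -1.0]
gripper_width: 0.083
gripper_force: 30.0
```

{"method": "apply_moves", "body": {
  "moves": [
    [[0,0,0],7],
    [[0,0,0],7],
    [[0,0,0],7],
    [[0,0,0],7],
    [[0,0,0],7]
  ]
}}

```text
time_s: 8.45
tcp_pos: [0.4802, 0.0201, 0.439]
ee_rot: [[-0.453, -0.891, -0.003], [-0.891, 0.453, -0.001], [0.002, 0.003, -1.0]]
wrist_force: [-0.4, -0.5, -1.0]
gripper_width: 0.083
gripper_force: 30.0
```

{"method": "apply_moves", "body": {
  "moves": [
    [[0,0,0],7],
    [[0,0,0],7],
    [[0,0,0],7],
    [[0,0,0],7],
    [[0,0,0],7]
  ]
}}

```text
time_s: 8.87
tcp_pos: [0.4802, 0.0201, 0.439]
ee_rot: [[-0.882, -0.47, -0.003], [-0.47, 0.882, -0.001], [0.003, 0.001, -1.0]]
wrist_force: [-0.5, -1.3, -0.7]
gripper_width: 0.083
gripper_force: 30.0
```

{"method": "apply_moves", "body": {
  "moves": [
    [[0,0,0],7],
    [[0,0,0],7],
    [[0,0,0],7],
    [[0,0,0],7],
    [[0,0,0],0]
  ]
}}

```text
time_s: 9.28
tcp_pos: [0.4803, 0.0202, 0.4392]
ee_rot: [[-1.0, -0.005, -0.003], [-0.005, 1.0, -0.001], [0.003, -0.001, -1.0]]
wrist_force: [0.8, -0.4, -0.8]
gripper_width: 0.085
gripper_force: 30.0
```

Run:
```python
from fit import *
S=cap('scene','s3.png');T=cap('top','t3.png');w=cap('wrist','w4.png')
s=r.sense();print(s['time_s'],s['tcp_pos'],np.degrees(np.arctan2(s['ee_rot'][1,0],s['ee_rot'][0,0])),s['joints'].round(1),s['gripper_width'])
# shelf front lower edge
def res(p):
    X=np.c_[np.full(50,p[0]),np.linspace(-.6,.6,50),np.full(50,p[1])];a=proj(S,X);b=proj(T,X);i=np.argsort(a[:,0]);j=np.argsort(b[:,0])
    return [np.interp(300,a[i,0],a[i,1])-36,np.interp(560,a[i,0],a[i,1])-94,np.interp(320,b[j,0],b[j,1])-73]
f=least_squares(res,[.8,.7]);print(f.x,f.fun)
print('rail in wrist',proj(w,[[.6235,.05,.2945],[.6235,-.07,.2945]]))
```

```text
9.4333 [0.4803907  0.02014269 0.43989592] -179.4407590668127 [  21.8    3.3    3.7   -0.   -90.5 -111.2] 0.08529335277707623
[0.62942561 0.71468241] [-2.98427030e+00  2.44922162e+00  7.43600833e-04]
rail in wrist [[349.20112138 375.22885239]
 [226.84802064 374.1978351 ]]
```

View pics/s3.png

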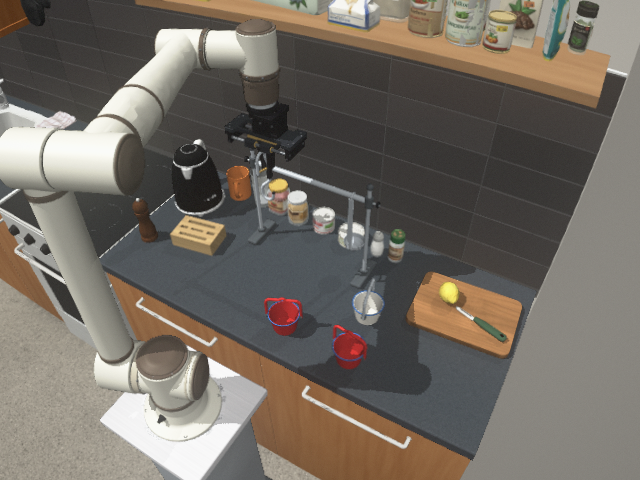

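The scene picture shows the hook held at (270,165) in front of the rail. The wrist hub reaches row ~22 near column 258, so I'll check its clearance under the shelf.

Run:
```python
from fit import *
S=cap('scene');T=cap('top')
for z in(.44,.6,.7,.75,.8,.85,.9,.95):print(z,proj(S,[.48,.02,z])[0].round(0),proj(T,[.48,.02,z])[0].round(0))
s0=cv2.imread('pics/scene0.png');t0=cv2.imread('pics/top0.png')
# shelf lower front edge: wood(orange)->tile(dark) going down columns
def low(img,c,r0,r1):
    h=cv2.cvtColor(img,cv2.COLOR_BGR2HSV)[:,c];w=(h[:,1]>90)&(h[:,2]>110)
    rr=[k for k in range(r0,r1) if w[k]]
    return (max(rr),min(rr)) if rr else None
so=[(c,low(s0,c,0,130)[0]) for c in range(230,600,40)]
to=[(c,low(t0,c,0,130)) for c in range(60,640,60)]
print(so,to)
def res(p):
    y=np.linspace(-.9,.9,80);X=np.c_[p[0]+p[2]*y,y,np.full(80,p[1])];out=[]
    for cam,o in((S,so),(T,[(c,v[0]) for c,v in to])):
        a=proj(cam,X);i=np.argsort(a[:,0]);out+=[np.interp(c,a[i,0],a[i,1])-v for c,v in o]
    return out
f=least_squares(res,[.7,.75,0],loss='soft_l1',diff_step=1e-3);print(f.x,np.round(res(f.x),1))
```

```text
0.44 [267. 161.] [277. 246.]
0.6 [262. 104.] [266. 220.]
0.7 [258.  62.] [256. 196.]
0.75 [256.  40.] [249. 180.]
0.8 [254.  17.] [240. 161.]
0.85 [252.  -8.] [230. 136.]
0.9 [250. -33.] [216. 104.]
0.95 [248. -60.] [198.  62.]
[(230, 20), (270, 28), (310, 36), (350, 44), (390, 53), (430, 63), (470, 73), (510, 83), (550, 94), (590, 106)] [(60, (75, 0)), (120, (76, 2)), (180, (77, 9)), (240, (80, 17)), (300, (82, 13)), (360, (86, 47)), (420, (89, 56)), (480, (93, 0)), (540, (98, 1)), (600, (104, 45))]
[ 0.6114677   0.72162475 -0.00131469] [-0.2 -0.5 -0.3  0.4  0.4 -0.1 -0.1  0.3  0.2 -0.3 -0.  -0.1  0.5 -0.4
  0.3 -0.5  0.1  0.3  0.1 -0.4]
```

Run:
```python
from fit import *
S=cap('scene');T=cap('top')
print('kettle lid',tri([(S,(190,150)),(T,(100,187))]))
print('knob L',tri([(S,U((57,96),235,140)),(T,(190+25*.2875,165+(455-375)*.2875))]))
for z in(.05,.15,.25):print(z,atz(T,(365,213),z))
print('wall',atz(T,(320,152),0))
```

```text
kettle lid (array([0.62789972, 0.44578567, 0.24745917]), [np.float64(0.40125113393879236), np.float64(0.6048129397987558)])
knob L (array([0.62226364, 0.21075649, 0.29471341]), [np.float64(0.24593201289087369), np.float64(0.3580888210089542)])
0.05 [ 0.66228854 -0.15475432  0.05      ]
0.15 [ 0.63232058 -0.14668738  0.15      ]
0.25 [ 0.60235263 -0.13862044  0.25      ]
wall [ 0.84573956 -0.02736846  0.        ]
```

{"method": "apply_moves", "body": {
  "moves": [
    [[0,0.0336,0.0164],0],
    [[0,0.0336,0.0164],0],
    [[0,0.0336,0.0164],0],
    [[0,0.0336,0.0164],0],
    [[0,0.0336,0.0164],0]
  ]
}}

```text
time_s: 10.05
tcp_pos: [0.479, 0.1895, 0.3583]
ee_rot: [[-1.0, -0.008, 0.001], [-0.008, 1.0, 0.0], [-0.001, 0.0, -1.0]]
wrist_force: [1.2, -0.7, -1.2]
gripper_width: 0.081
gripper_force: 30.0
```

{"method": "apply_moves", "body": {
  "moves": [
    [[0,0.0336,0.0164],0],
    [[0,0.0336,0.0164],0],
    [[0,0,0],0]
  ]
}}

```text
time_s: 10.3
tcp_pos: [0.4775, 0.2594, 0.3211]
ee_rot: [[-1.0, -0.012, -0.006], [-0.012, 1.0, -0.003], [0.006, -0.003, -1.0]]
wrist_force: [-0.2, -0.9, -2.9]
gripper_width: 0.083
gripper_force: 30.0
```

{"method": "apply_moves", "body": {
  "moves": [
    [[-0.03,0.005,0],0],
    [[-0.0336,0,0],0],
    [[-0.0336,0,0],0],
    [[-0.0336,0,0],0]
  ]
}}

```text
time_s: 10.63
tcp_pos: [0.6109, 0.2613, 0.3261]
ee_rot: [[-1.0, -0.009, 0.0], [-0.009, 1.0, -0.0], [-0.0, -0.0, -1.0]]
wrist_force: [0.1, 1.0, -1.9]
gripper_width: 0.085
gripper_force: 30.0
```

{"method": "apply_moves", "body": {
  "moves": [
    [[-0.03,0,0],0],
    [[-0.03,0,0],0],
    [[-0.03,0,0],0],
    [[-0.018,0,0],0],
    [[0,0,0],0]
  ]
}}

```text
time_s: 11.05
tcp_pos: [0.7207, 0.2611, 0.3222]
ee_rot: [[-1.0, -0.005, -0.002], [-0.005, 1.0, -0.002], [0.002, -0.002, -1.0]]
wrist_force: [-1.7, -0.8, -2.0]
gripper_width: 0.082
gripper_force: 30.0
```

{"method": "apply_moves", "body": {
  "moves": [
    [[0,-0.03,0],0],
    [[0,-0.035,0],0],
    [[0,-0.035,0],0],
    [[0,-0.035,0],0]
  ]
}}

```text
time_s: 11.38
tcp_pos: [0.718, 0.1259, 0.326]
ee_rot: [[-1.0, -0.009, -0.0], [-0.009, 1.0, -0.0], [0.0, -0.0, -1.0]]
wrist_force: [1.2, -0.2, -2.0]
gripper_width: 0.084
gripper_force: 30.0
```

{"method": "apply_moves", "body": {
  "moves": [
    [[0,-0.035,0],0],
    [[0,-0.035,0],0],
    [[0,-0.035,0],0],
    [[0,0,0],0],
    [[0,0,0],0]
  ]
}}

```text
time_s: 11.8
tcp_pos: [0.7188, 0.0197, 0.3265]
ee_rot: [[-1.0, -0.004, 0.0], [-0.004, 1.0, 0.0], [-0.0, 0.0, -1.0]]
wrist_force: [-0.2, -0.4, -1.2]
gripper_width: 0.081
gripper_force: 30.0
```

Run:
```python
from fit import *
S=cap('scene','s4.png');T=cap('top','t4.png');w=cap('wrist','w5.png')
s=r.sense();print(s['time_s'],s['tcp_pos'],np.degrees(np.arctan2(s['ee_rot'][1,0],s['ee_rot'][0,0])),s['joints'].round(1),s['gripper_width'],s['wrist_force'])
x,y,z=s['tcp_pos'];H=loc(x-.03,y,np.pi,[(-30,0,-67),(-14,0,-130),(-14,22,-108),(0,0,0)],z+.031)
for c in(S,T):
    print(proj(c,H).round(0).tolist());print([pl(c,n) for n in('hook_grip','hook_curl','snap_hook')])
a=S['frame'][110:260,230:380];b=w['frame'][240:480,200:440]
cv2.imwrite('pics/c4.png',np.hstack([cv2.resize(a,(400,400),interpolation=2),cv2.resize(w['frame'],(400,300)) [:300].repeat(1,0) if 0 else cv2.resize(w['frame'][:,:],(400,400))]))
```

```text
11.95 [0.7190697  0.02297735 0.32593146] -179.5272300239736 [  14.7   29.9   24.9   -0.   -85.  -104.2] 0.08297226630106616 [-0.58127177  0.1827094  -0.4186241 ]
[[316.0, 161.0], [314.0, 181.0], [320.0, 177.0], [311.0, 147.0]]
[[(0.48, array([320.384, 157.488]))], [(0.72, array([315.392, 178.32 ])), (0.28, array([310.72 , 147.888]))], [(0.75, array([313.472, 149.424]))]]
[[292.0, 150.0], [293.0, 168.0], [303.0, 165.0], [289.0, 150.0]]
[[(0.47, array([292.48 , 149.088]))], [(0.51, array([294.912, 169.824]))], [(0.59, array([289.984, 148.8  ]))]]
```

View pics/c4.png

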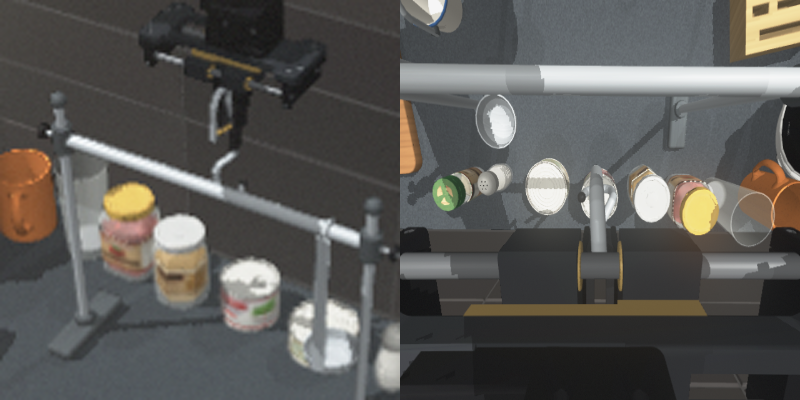

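The picture shows the hook upright behind the rail, above the tins, matching the model projection. In the wrist view the rail crosses the upper part, so I'll measure it against the tool.

Run:
```python
from fit import *
w=cap('wrist');s=r.sense()
g=cv2.GaussianBlur(cv2.cvtColor(w['frame'],6),(3,3),0).astype(float)
obs=[]
for c in range(150,500,25):
    col=g[60:135,c];d=np.diff(col);i=np.argmax(d);j=np.argmin(d);obs.append((c,60.5+i,60.5+j))
obs=np.array(obs);print(obs[::3])
e=np.array(w['eye'])
def edges(x,z):
    y=np.linspace(-.3,.3,100);L=np.c_[0*y+x,y,0*y+z];n=np.cross([0,1,0],L-e);n/=np.linalg.norm(n,axis=1)[:,None]
    o=[]
    for sg in(1,-1):
        a=proj(w,L+sg*.008*n);k=np.argsort(a[:,0]);o.append(np.interp(obs[:,0],a[k,0],a[k,1]))
    return np.sort(np.array(o),0)
for z in(.2925,.2945,.2965):
    f=least_squares(lambda p:np.r_[edges(p[0],z)[0]-obs[:,1],edges(p[0],z)[1]-obs[:,2]],[.623],loss='soft_l1')
    print(z,f.x,np.median(edges(f.x[0],z)[0]-obs[:,1]),np.median(edges(f.x[0],z)[1]-obs[:,2]))
f=least_squares(lambda p:np.r_[edges(*p)[0]-obs[:,1],edges(*p)[1]-obs[:,2]],[.623,.2945],loss='soft_l1');print(f.x)
print(e,s['tcp_pos'])
# hook in wrist: predicted vs seen bow
x,y,z=s['tcp_pos'];print(proj(w,loc(x-.03,y,np.pi,[(18,0,-42),(18,0,-6),(0,0,12),(-14,22,-108)],z+.031)).round(1).tolist())
m=models.cut_out(w,'snap_hook');print([(q['confidence'],(np.array(q['extent'])*[640,480,640,480]).round(1)) for q in m])
```

```text
[[150.  128.5 109.5]
 [225.   77.5  84.5]
 [300.   77.5 109.5]
 [375.   78.5 110.5]
 [450.   78.5 110.5]]
0.2925 [0.62383396] -1.1714470778869241 3.236671896605479
0.2945 [0.6242022] -1.2005953095782047 3.6094488127009967
0.2965 [0.62457374] -1.2225674616083069 3.9979481854306727
[0.61966259 0.26720124]
[0.64935222 0.02217215 0.4692135 ] [0.71929    0.02273149 0.32586115]
[[320.7, 199.8], [320.9, 214.2], [320.6, 280.8], [287.1, 233.3]]
[(0.78, array([286. , 199.1,  59.9, 108.2]))]
```

{"method": "apply_moves", "body": {
  "moves": [
    [[0.025,-0.002,0],0],
    [[0.025,0,0],0],
    [[0.0138,0,0],0],
    [[0,0,0],0],
    [[0,0,0],0]
  ]
}}

```text
time_s: 12.77
tcp_pos: [0.6553, 0.0197, 0.327]
ee_rot: [[-1.0, -0.008, 0.002], [-0.008, 1.0, 0.0], [-0.002, 0.0, -1.0]]
wrist_force: [-0.2, 0.5, -1.5]
gripper_width: 0.08
gripper_force: 30.0
```

{"method": "apply_moves", "body": {
  "moves": [
    [[0,0,0],0],
    [[0,0,0],0],
    [[0,0,0],0]
  ]
}}

```text
time_s: 13.02
tcp_pos: [0.6562, 0.0197, 0.3253]
ee_rot: [[-1.0, -0.007, -0.001], [-0.007, 1.0, -0.0], [0.001, -0.0, -1.0]]
wrist_force: [-0.2, 0.4, -1.9]
gripper_width: 0.084
gripper_force: 30.0
```

Run:
```python
from fit import *
w=cap('wrist');s=r.sense();print(s['tcp_pos'],s['wrist_force'],s['moment'])
x,y,z=s['tcp_pos']
e=np.array(w['eye'])
print('pred rail .6242 edges',proj(w,[[.6242-.008,.06,.2945],[.6242+.008,.06,.2945]]).round(1).tolist())
print('pred nose',proj(w,loc(x-.03,y,np.pi,[(18,0,-42),(22,0,-42),(22,0,-10),(18,22,-42)],z+.031)).round(1).tolist())
cv2.imwrite('pics/w6.png',cv2.resize(w['frame'][130:330,230:430],(600,600),interpolation=2))
```

```text
[0.65606869 0.01958183 0.32525907] [ 0.03839496  1.18546895 -0.9432169 ] [ 0.04334941 -0.15837543  0.02866178]
pred rail .6242 edges [[398.7, 210.4], [396.7, 240.2]]
pred nose [[320.9, 199.6], [321.0, 190.8], [321.3, 201.0], [272.7, 199.3]]
```

View pics/w6.png

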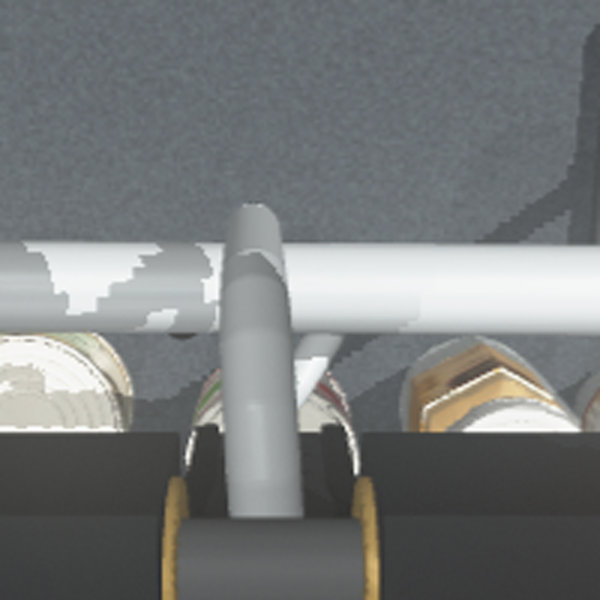

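The close-up shows the rail at rows 211–241 with the nose just robot-side of it. That puts the rail at about hook x +5, so I shift 2 mm to reach +3, then press down gently.

{"method": "apply_moves", "body": {
  "moves": [
    [[0.002,0,0.004],0],
    [[0,0,0.006],0],
    [[0,0,0.005],0],
    [[0,0,0.005],0],
    [[0,0,0],0]
  ]
}}

```text
time_s: 13.48
tcp_pos: [0.654, 0.0194, 0.3053]
ee_rot: [[-1.0, -0.007, 0.001], [-0.007, 1.0, -0.0], [-0.001, -0.0, -1.0]]
wrist_force: [2.7, -0.6, 0.4]
gripper_width: 0.084
gripper_force: 30.0
```

{"method": "apply_moves", "body": {
  "moves": [
    [[0,0,0.004],0],
    [[0,0,0.004],0],
    [[0,0,0],0]
  ]
}}

```text
time_s: 13.73
tcp_pos: [0.6541, 0.0196, 0.2976]
ee_rot: [[-1.0, -0.007, 0.002], [-0.007, 1.0, 0.0], [-0.002, 0.0, -1.0]]
wrist_force: [4.3, -0.6, 1.5]
gripper_width: 0.083
gripper_force: 30.0
```

{"method": "apply_moves", "body": {
  "moves": [
    [[0,0,0.004],0],
    [[0,0,0.004],0],
    [[0,0,0],0]
  ]
}}

```text
time_s: 13.98
tcp_pos: [0.6539, 0.0197, 0.289]
ee_rot: [[-1.0, -0.007, 0.001], [-0.007, 1.0, 0.0], [-0.001, 0.0, -1.0]]
wrist_force: [3.8, -1.2, -0.8]
gripper_width: 0.084
gripper_force: 30.0
```

{"method": "apply_moves", "body": {
  "moves": [
    [[0,0,0.004],0],
    [[0,0,0],0]
  ]
}}

```text
time_s: 14.15
tcp_pos: [0.6538, 0.0196, 0.2849]
ee_rot: [[-1.0, -0.007, 0.0], [-0.007, 1.0, 0.0], [-0.0, 0.0, -1.0]]
wrist_force: [5.0, -0.8, -0.6]
gripper_width: 0.083
gripper_force: 30.0
```

{"method": "apply_moves", "body": {
  "moves": [
    [[0,0,0.004],0],
    [[0,0,0.004],0],
    [[0,0,0],0]
  ]
}}

```text
time_s: 14.4
tcp_pos: [0.6536, 0.0198, 0.2762]
ee_rot: [[-1.0, -0.007, -0.001], [-0.007, 1.0, 0.001], [0.001, 0.001, -1.0]]
wrist_force: [5.8, -0.1, -3.8]
gripper_width: 0.083
gripper_force: 30.0
```

{"method": "apply_moves", "body": {
  "moves": [
    [[0,0,0.004],0],
    [[0,0,0],0],
    [[0,0,0],0]
  ]
}}

```text
time_s: 14.65
tcp_pos: [0.6538, 0.0198, 0.2718]
ee_rot: [[-1.0, -0.007, -0.001], [-0.007, 1.0, 0.001], [0.001, 0.001, -1.0]]
wrist_force: [6.9, -0.5, -4.0]
gripper_width: 0.082
gripper_force: 30.0
```

{"method": "apply_moves", "body": {
  "moves": [
    [[0,0,0.002],0],
    [[0,0,0],0],
    [[0,0,0],0]
  ]
}}

```text
time_s: 14.9
tcp_pos: [0.6523, 0.0197, 0.2701]
ee_rot: [[-1.0, -0.007, -0.005], [-0.007, 1.0, -0.0], [0.005, -0.0, -1.0]]
wrist_force: [-0.4, 0.5, -1.2]
gripper_width: 0.087
gripper_force: 30.0
```

{"method": "apply_moves", "body": {
  "moves": [
    [[0,0,0.002],0],
    [[0,0,0],0],
    [[0,0,0],0]
  ]
}}

```text
time_s: 15.15
tcp_pos: [0.6525, 0.0195, 0.2691]
ee_rot: [[-1.0, -0.007, -0.003], [-0.007, 1.0, -0.0], [0.003, -0.0, -1.0]]
wrist_force: [-0.2, 0.8, -1.3]
gripper_width: 0.085
gripper_force: 30.0
```

The spring force fell to zero at z 0.270, so the gate has snapped shut. Now I seat the bow on the rail.

{"method": "apply_moves", "body": {
  "moves": [
    [[0,0,0.002],0],
    [[0,0,0],0],
    [[0,0,0],0]
  ]
}}

```text
time_s: 15.4
tcp_pos: [0.6532, 0.0195, 0.2678]
ee_rot: [[-1.0, -0.007, -0.001], [-0.007, 1.0, -0.0], [0.001, -0.0, -1.0]]
wrist_force: [0.1, -0.5, -1.2]
gripper_width: 0.08
gripper_force: 30.0
```

{"method": "apply_moves", "body": {
  "moves": [
    [[0,0,0.001],0],
    [[0,0,0],0],
    [[0,0,0],0]
  ]
}}

```text
time_s: 15.65
tcp_pos: [0.6534, 0.0196, 0.2669]
ee_rot: [[-1.0, -0.007, -0.0], [-0.007, 1.0, 0.0], [0.0, 0.0, -1.0]]
wrist_force: [0.4, 1.1, -0.7]
gripper_width: 0.082
gripper_force: 30.0
```

{"method": "apply_moves", "body": {
  "moves": [
    [[0,0,0.001],0],
    [[0,0,0],0],
    [[0,0,0],0]
  ]
}}

```text
time_s: 15.9
tcp_pos: [0.6534, 0.0195, 0.2658]
ee_rot: [[-1.0, -0.007, -0.0], [-0.007, 1.0, -0.0], [0.0, -0.0, -1.0]]
wrist_force: [1.1, 0.4, -2.3]
gripper_width: 0.082
gripper_force: 30.0
```

{"method": "apply_moves", "body": {
  "moves": [
    [[0,0,0.001],0],
    [[0,0,0],0],
    [[0,0,0],0]
  ]
}}

```text
time_s: 16.15
tcp_pos: [0.6535, 0.0196, 0.2648]
ee_rot: [[-1.0, -0.007, -0.0], [-0.007, 1.0, -0.0], [0.0, -0.0, -1.0]]
wrist_force: [-0.1, 0.2, -2.3]
gripper_width: 0.08
gripper_force: 30.0
```

{"method": "apply_moves", "body": {
  "moves": [
    [[0,0,0.001],0],
    [[0,0,0],0],
    [[0,0,0],0]
  ]
}}

```text
time_s: 16.4
tcp_pos: [0.6536, 0.0196, 0.2641]
ee_rot: [[-1.0, -0.007, 0.0], [-0.007, 1.0, -0.0], [-0.0, -0.0, -1.0]]
wrist_force: [-0.2, 0.4, -1.3]
gripper_width: 0.083
gripper_force: 30.0
```

{"method": "apply_moves", "body": {
  "moves": [
    [[0,0,0.001],0],
    [[0,0,0],0],
    [[0,0,0],0]
  ]
}}

```text
time_s: 16.65
tcp_pos: [0.6537, 0.0195, 0.2638]
ee_rot: [[-1.0, -0.007, 0.001], [-0.007, 1.0, -0.0], [-0.001, -0.0, -1.0]]
wrist_force: [-0.9, -0.7, 3.9]
gripper_width: 0.083
gripper_force: 30.0
```

{"method": "apply_moves", "body": {
  "moves": [
    [[0,0,0.001],0],
    [[0,0,0],0],
    [[0,0,0],0]
  ]
}}

```text
time_s: 16.9
tcp_pos: [0.6537, 0.0194, 0.2637]
ee_rot: [[-1.0, -0.007, 0.002], [-0.007, 1.0, -0.0], [-0.002, -0.0, -1.0]]
wrist_force: [-2.2, 0.7, 5.5]
gripper_width: 0.083
gripper_force: 30.0
```

Contact at 5 N: the bow is home on the rail. Now I release and rise.

{"method": "apply_moves", "body": {
  "moves": [
    [[0,0,-0.001],0],
    [[0,0,0],0],
    [[0,0,0],0],
    [[0,0,0],0],
    [[0,0,0],0]
  ],
  "hand": 0.05
}}

```text
time_s: 17.32
tcp_pos: [0.6534, 0.0196, 0.2623]
ee_rot: [[-1.0, -0.007, -0.001], [-0.007, 1.0, -0.0], [0.001, -0.0, -1.0]]
wrist_force: [0.4, 0.3, -1.2]
gripper_width: 0.373
gripper_force: 0.0
```

{"method": "apply_moves", "body": {
  "moves": [
    [[0,0,0],0],
    [[-0.002,0,0],0],
    [[0,0,-0.01],0],
    [[0,0,-0.015],0],
    [[0,0,-0.02],0]
  ]
}}

```text
time_s: 17.73
tcp_pos: [0.6551, 0.0195, 0.3076]
ee_rot: [[-1.0, -0.007, -0.003], [-0.007, 1.0, -0.001], [0.003, -0.001, -1.0]]
wrist_force: [0.7, -0.5, 0.1]
gripper_width: 0.566
gripper_force: 0.0
```

{"method": "apply_moves", "body": {
  "moves": [
    [[0,0,-0.02],0],
    [[0,0,-0.016],0],
    [[0,0,0],0],
    [[0,0,0],0]
  ]
}}

```text
time_s: 18.07
tcp_pos: [0.6558, 0.0197, 0.3454]
ee_rot: [[-1.0, -0.007, 0.003], [-0.007, 1.0, 0.001], [-0.003, 0.001, -1.0]]
wrist_force: [0.9, -0.7, -0.2]
gripper_width: 0.576
gripper_force: 0.0
```

Run:
```python
from fit import *
S=cap('scene','s5.png');T=cap('top','t5.png');s=r.sense();print(s['time_s'],s['tcp_pos'],s['wrist_force'],s['gripper_width'])
for n in('hook_curl','hook_grip','snap_hook'):
    a=pl(S,n);b=pl(T,n);print(n,a,b)
    if a and b:print(tri([(S,a[0][1]),(T,b[0][1])]))
w=cap('wrist','w7.png')
for n in('hook_curl','hook_grip','gate','snap_hook'):print(n,pl(w,n))
```

```text
18.1667 [0.65505162 0.01965982 0.34292065] [ 0.75571683  0.16419062 -0.23656012] 0.5730048479318849
hook_curl [(0.63, array([307.52 , 207.984]))] [(0.7, array([294.016, 207.6  ]))]
(array([0.63235251, 0.0129356 , 0.17509426]), [np.float64(2.359720237779484), np.float64(3.085267544594557)])
hook_grip [(0.48, array([308.992, 188.784]))] [(0.74, array([291.712, 191.184])), (0.44, array([340.8, 187.2]))]
(array([0.65106057, 0.0165647 , 0.23414501]), [np.float64(2.1739262378081503), np.float64(2.938121269737767)])
snap_hook [(0.66, array([301.312, 179.184]))] [(0.76, array([289.408, 190.512]))]
(array([0.63159903, 0.02195749, 0.28227256]), [np.float64(0.03793026060747599), np.float64(0.05247955253142657)])
hook_curl [(0.79, array([314.176, 162.816]))]
hook_grip [(0.92, array([321.216, 212.304])), (0.43, array([246.528, 260.4  ]))]Traceback (most recent call last):
  File "<stdin>", line 7, in <module>
  File "h.py", line 21, in pl
    return [(round(o['confidence'],2),np.array(o['at'])*[640,480]) for o in models.place_of(p,n)]
                                                                            ~~~~~~~~~~~~~~~^^^^^
ValueError: it knows: bail_notch, drying_block, hook_curl, hook_grip, jar, lemon, pail, rail_stand, snap_hook, tin
```

{"method": "apply_moves", "body": {
  "moves": [
    [[0.03,0,0],0],
    [[0.035,0,0],0],
    [[0.035,0,0],0],
    [[0.035,0,0],0],
    [[0.035,0,0],0]
  ]
}}

```text
time_s: 19.03
tcp_pos: [0.4838, 0.0181, 0.3437]
ee_rot: [[-1.0, -0.007, -0.0], [-0.007, 1.0, -0.0], [0.0, -0.0, -1.0]]
wrist_force: [0.2, -0.1, 0.7]
gripper_width: 0.576
gripper_force: 0.0
```

{"method": "apply_moves", "body": {
  "moves": [
    [[0.035,-0.02,0],0],
    [[0,-0.04,0],0],
    [[0,-0.04,0],0],
    [[0,-0.04,0],0],
    [[0,-0.04,0],0]
  ]
}}

```text
time_s: 19.45
tcp_pos: [0.4511, -0.1633, 0.3448]
ee_rot: [[-1.0, -0.008, 0.002], [-0.008, 1.0, -0.0], [-0.002, -0.0, -1.0]]
wrist_force: [1.7, 0.8, 0.2]
gripper_width: 0.573
gripper_force: 0.0
```

{"method": "apply_moves", "body": {
  "moves": [
    [[0,0,0],0],
    [[0,0,0],0],
    [[0,0,0],0],
    [[0,0,0],0]
  ]
}}

```text
time_s: 19.78
tcp_pos: [0.4518, -0.1611, 0.344]
ee_rot: [[-1.0, -0.008, 0.0], [-0.008, 1.0, 0.0], [-0.0, 0.0, -1.0]]
wrist_force: [1.1, -0.1, 0.1]
gripper_width: 0.579
gripper_force: 0.0
```

```bash
cat > bail.py <<'E'
from fit import *
from scipy.ndimage import distance_transform_edt
def sil(cam,x,y,yaw):
    # render bail of the pail as thick polyline
    P=[(-47.5,0,62),(-47.5,0,106),(-45,0,113),(-38,0,118),(-9,0,118),(-5,0,122),(0,0,123),(5,0,122),(9,0,118),(38,0,118),(45,0,113),(47.5,0,106),(47.5,0,62)]
    return proj(cam,loc(x,y,yaw,P))
E
python3 - <<'E'
from bail import *
S=cap('scene','s6.png');T=cap('top','t6.png');W=cap('wrist','w8.png');s=r.sense();print(s['time_s'],s['tcp_pos'],s['wrist_force'])
for nm,c in(('S',S),('T',T),('W',W)):
    print(nm,'notch',pl(c,'bail_notch'),'pail',pl(c,'pail'))
    print('pred',sil(c,.4867,-.276,np.radians(11))[[1,6,11]].round(1).tolist())
    print('curl',pl(c,'hook_curl'),pl(c,'hook_grip'),pl(c,'snap_hook'))
# blue rim ellipse
for nm,c in(('S',S),('T',T)):
    h=cv2.cvtColor(c['frame'],cv2.COLOR_BGR2HSV);m=((abs(h[...,0].astype(int)-112)<14)&(h[...,1]>90)).astype(np.uint8)
    q=proj(c,[.4867,-.276,.062])[0].astype(int);k=np.zeros_like(m);k[q[1]-25:q[1]+26,q[0]-25:q[0]+26]=1;ys,xs=np.where(m*k>0)
    el=cv2.fitEllipse(np.c_[xs,ys].astype(np.float32));print(nm,len(xs),el,atz(c,el[0],.062))
E
```

```text
19.9333 [ 0.4519488  -0.1607597   0.34411501] [ 0.29412215 -0.39375261  0.04823285]
S notch [(0.82, array([279.104, 300.816])), (0.66, array([348.48 , 331.824])), (0.55, array([368.384, 289.68 ]))] pail [(0.95, array([348.224, 360.72 ])), (0.72, array([284.672, 324.096]))]
pred [[364.0, 305.5], [369.2, 288.4], [373.3, 280.0]]
curl [(0.53, array([301.696, 213.408]))] [(0.75, array([278.784, 210.816]))] []
T notch [(0.68, array([333.376, 336.192])), (0.57, array([427.328, 346.896]))] pail [(0.86, array([331.52, 338.88])), (0.73, array([406.08 , 285.792])), (0.56, array([410.624, 346.32 ])), (0.45, array([266.624, 180.384]))]
pred [[418.6, 300.4], [416.6, 279.5], [411.8, 261.0]]
curl [] [(0.49, array([291.712, 192.912]))] [(0.62, array([291.2  , 191.088]))]
W notch [(0.69, array([217.408, 248.4  ])), (0.69, array([386.624, 107.808])), (0.68, array([187.2  , 100.224]))] pail [(0.91, array([238.976, 225.216])), (0.81, array([219.072, 112.32 ])), (0.77, array([366.4  , 117.792]))]
pred [[209.9, 202.1], [216.4, 246.1], [230.9, 279.6]]
curl [] [] []
S 85 ((367.80596923828125, 302.54644775390625), (24.652769088745117, 31.87665367126465), 96.89454650878906) [ 0.48694057 -0.27579915  0.062     ]
T 42 ((411.8577575683594, 289.8378601074219), (21.975168228149414, 29.83467674255371), 93.40316772460938) [ 0.46981269 -0.27698338  0.062     ]
```

{"method": "apply_moves", "body": {
  "moves": [
    [[0.0015,-0.0308,0.02],0],
    [[0.0015,-0.0308,0.02],0],
    [[0.0015,-0.0308,0.02],0],
    [[0.0016,-0.0306,0.02],0],
    [[0,0,0.02],-5.25]
  ]
}}

```text
time_s: 21.1
tcp_pos: [0.4462, -0.2887, 0.2427]
ee_rot: [[-0.995, -0.096, -0.0], [-0.096, 0.995, -0.001], [0.0, -0.001, -1.0]]
wrist_force: [0.2, 1.3, 0.5]
gripper_width: 0.579
gripper_force: 0.0
```

{"method": "apply_moves", "body": {
  "moves": [
    [[0,0,0.02],-5.25],
    [[0,0,0.02],0],
    [[0,0,0],0],
    [[0,0,0],0],
    [[0,0,0],0]
  ]
}}

```text
time_s: 21.52
tcp_pos: [0.4473, -0.2853, 0.2053]
ee_rot: [[-0.982, -0.189, 0.002], [-0.189, 0.982, -0.001], [-0.002, -0.002, -1.0]]
wrist_force: [0.3, 0.5, 0.1]
gripper_width: 0.576
gripper_force: 0.0
```

Run:
```python
from bail import *
W=cap('wrist','w9.png');s=r.sense();print(s['time_s'],s['tcp_pos'],np.degrees(np.arctan2(s['ee_rot'][1,0],s['ee_rot'][0,0])))
print(pl(W,'bail_notch'),pl(W,'pail'))
q=sil(W,.487,-.276,np.radians(11));print(q.round(1).tolist())
o=models.cut_out(W,'pail');print([(a['confidence'],(np.array(a['extent'])*[640,480,640,480]).round(0)) for a in o])
# bail on dark background part above/below rim: profile across bar along level part
g=cv2.cvtColor(W['frame'],6)
for a,b in((3,4),(8,9)):
  m=(q[a]+q[b])/2;c=int(m[0]);print(m.round(1),g[int(m[1]),c-18:c+19].tolist())
```

```text
21.5667 [ 0.44750968 -0.2852022   0.20560537] -169.07432221586862
[(0.89, array([336.128,  77.808])), (0.59, array([326.272, 308.592]))] [(0.88, array([321.792, 258.096])), (0.73, array([329.472, 100.512])), (0.68, array([531.008, 148.512]))]
[[322.2, 225.4], [322.5, 238.3], [322.5, 244.2], [322.6, 255.5], [322.6, 293.3], [322.6, 300.6], [322.6, 307.6], [322.6, 313.2], [322.6, 315.6], [322.6, 349.9], [322.5, 354.1], [322.5, 351.8], [322.2, 324.7]]
[(0.97, array([259.,  26., 146., 127.])), (0.62, array([269., 218., 102., 141.])), (0.58, array([502.,  88., 138., 120.]))]
[322.6 274.4] [247, 247, 247, 247, 247, 247, 247, 247, 247, 247, 247, 247, 247, 244, 237, 242, 244, 245, 244, 242, 239, 234, 224, 218, 247, 247, 247, 247, 247, 247, 247, 247, 247, 247, 247, 247, 247]
[322.6 332.7] [141, 141, 141, 142, 142, 141, 142, 142, 142, 142, 142, 142, 143, 142, 142, 142, 142, 143, 142, 142, 142, 142, 142, 143, 142, 142, 142, 142, 141, 142, 142, 141, 141, 141, 141, 141, 141]
```

{"method": "apply_moves", "body": {
  "moves": [
    [[0,0.001,0.03],0],
    [[0,0,0.03],0],
    [[0,0,0.02],0],
    [[0,0,0.0125],0],
    [[0,0,0],0]
  ]
}}

```text
time_s: 22.13
tcp_pos: [0.4448, -0.2832, 0.1092]
ee_rot: [[-0.982, -0.189, -0.005], [-0.189, 0.982, 0.002], [0.004, 0.003, -1.0]]
wrist_force: [-0.5, -0.5, -0.4]
gripper_width: 0.575
gripper_force: 0.0
```

{"method": "apply_moves", "body": {
  "moves": [
    [[0,0,0],0],
    [[0,0,0],0],
    [[0,0,0],0],
    [[0,0,0],0],
    [[0,0,0],0]
  ],
  "hand": 0
}}

```text
time_s: 22.55
tcp_pos: [0.4468, -0.284, 0.1124]
ee_rot: [[-0.982, -0.189, 0.002], [-0.189, 0.982, -0.001], [-0.002, -0.001, -1.0]]
wrist_force: [-0.5, -0.5, -0.9]
gripper_width: 0.281
gripper_force: 0.0
```

{"method": "apply_moves", "body": {
  "moves": [
    [[0,0,0],0],
    [[0,0,0],0],
    [[0,0,0],0],
    [[0,0,0],0]
  ]
}}

```text
time_s: 22.88
tcp_pos: [0.4464, -0.2839, 0.1117]
ee_rot: [[-0.982, -0.189, 0.0], [-0.189, 0.982, -0.0], [-0.0, -0.0, -1.0]]
wrist_force: [-0.9, 0.4, 0.9]
gripper_width: 0.081
gripper_force: 30.0
```

{"method": "apply_moves", "body": {
  "moves": [
    [[0,0,-0.005],0],
    [[0,0,-0.01],0],
    [[0,0,0],0],
    [[0,0,0],0]
  ]
}}

```text
time_s: 23.22
tcp_pos: [0.4468, -0.284, 0.1272]
ee_rot: [[-0.982, -0.189, 0.002], [-0.189, 0.982, -0.0], [-0.002, -0.001, -1.0]]
wrist_force: [-0.4, 1.0, -2.7]
gripper_width: 0.083
gripper_force: 30.0
```

Run:
```python
from bail import *
s=r.sense();print(s['time_s'],s['tcp_pos'],np.degrees(np.arctan2(s['ee_rot'][1,0],s['ee_rot'][0,0])),s['wrist_force'],s['moment'])
S=cap('scene','s7.png');T=cap('top','t7.png')
# hook pose on rail: (y, lean, yaw) fit to hook mask in both pictures
b=[cv2.imread('pics/scene0.png'),cv2.imread('pics/top0.png')]
D=[]
for c,o in zip((S,T),b):
    d=np.abs(c['frame'].astype(int)-o.astype(int)).max(2)>35
    q=proj(c,[.63,.02,.23])[0].astype(int);k=np.zeros_like(d);k[q[1]-45:q[1]+45,q[0]-35:q[0]+35]=1;D.append(d&k);print(q,(d&k).sum())
np.save('D.npy',np.array(D))
seg=[(18,0,-42),(18,0,-6),(13,0,6),(0,0,12),(-13,0,6),(-18,0,-6),(-30,0,-50),(-30,0,-87),(-22,-12,-100),(-14,-16,-115),(-14,-14,-128),(-14,-7,-136),(-14,3,-137),(-14,12,-132),(-14,17,-120),(-14,21,-108)]
def pts(y,lean,yaw,x=.6245,z=.2945,n=6):
    P=np.array(seg,float)/1000;P=np.concatenate([P[i]+(P[i+1]-P[i])*np.linspace(0,1,n)[:,None] for i in range(len(P)-1)])
    c,l=np.cos(lean),np.sin(lean);P=np.c_[P[:,0]*c-P[:,2]*l,P[:,1],P[:,0]*l+P[:,2]*c]  # lower end to hook +x
    a=np.pi+yaw;ca,sa=np.cos(a),np.sin(a)
    return np.c_[x+ca*P[:,0]-sa*P[:,1],y+sa*P[:,0]+ca*P[:,1],z+P[:,2]]
DT=[distance_transform_edt(~d) for d in D]
from scipy.ndimage import map_coordinates
def cost(p):
    X=pts(*p);t=0
    for c,d,dd in zip((S,T),DT,D):
        q=proj(c,X);t+=np.clip(map_coordinates(d,[q[:,1],q[:,0]],order=1,mode='nearest'),0,8).sum()/len(q)
        yy,xx=np.where(dd);v=np.hypot(xx[:,None]-q[:,0],yy[:,None]-q[:,1]).min(1);t+=np.clip(v-1.5,0,6).mean()
    return t
from scipy.optimize import differential_evolution as de
f=de(cost,[(-.01,.05),(-.1,.4),(-.6,.6)],seed=1,maxiter=40,popsize=12);print(f.x,np.degrees(f.x[1:]),f.fun)
```

```text
23.2167 [ 0.44678829 -0.28401597  0.12721225] -169.09991819399733 [-0.37401487  1.03269199 -2.69861792] [ 0.04515543 -0.0622521  -0.00465655]
[302 193] 3249
[291 199] 196
[0.01827456 0.22765988 0.06262994] [13.04395036  3.58843135] 5.399767282070394
```

```bash
cat > hk.py <<'E'
from bail import *
from scipy.ndimage import map_coordinates
from scipy.optimize import differential_evolution as de
seg=[(18,0,-42),(18,0,-6),(13,0,6),(0,0,12),(-13,0,6),(-18,0,-6),(-30,0,-50),(-30,0,-87),(-22,-12,-100),(-14,-16,-115),(-14,-14,-128),(-14,-7,-136),(-14,3,-137),(-14,12,-132),(-14,17,-120),(-14,21,-108)]
def tf(P,y,lean,yaw,x=.6245,z=.2945):
    P=np.array(P,float).reshape(-1,3)/1000
    c,l=np.cos(lean),np.sin(lean);P=np.c_[P[:,0]*c-P[:,2]*l,P[:,1],P[:,0]*l+P[:,2]*c]
    a=np.pi+yaw;ca,sa=np.cos(a),np.sin(a)
    return np.c_[x+ca*P[:,0]-sa*P[:,1],y+sa*P[:,0]+ca*P[:,1],z+P[:,2]]
def fit(views):  # (cam, background image, roi half size)
    P=np.array(seg,float);P=np.concatenate([P[i]+(P[i+1]-P[i])*np.linspace(0,1,6)[:,None] for i in range(len(P)-1)])
    V=[]
    for c,fr,o in views:
        d=np.abs(fr.astype(int)-o.astype(int)).max(2)>35
        q=proj(c,[.63,.02,.23])[0].astype(int);k=np.zeros_like(d);k[q[1]-32:q[1]+40,q[0]-28:q[0]+28]=1;d&=k;print('px',d.sum());V.append((c,d,distance_transform_edt(~d)))
    def cost(p):
        X=tf(P,*p);t=0
        for c,dd,d in V:
            q=proj(c,X);t+=np.clip(map_coordinates(d,[q[:,1],q[:,0]],order=1,mode='nearest'),0,8).mean()
            yy,xx=np.where(dd);v=np.hypot(xx[:,None]-q[:,0],yy[:,None]-q[:,1]).min(1);t+=np.clip(v-1.5,0,6).mean()
        return t
    f=de(cost,[(-.01,.05),(-.1,.4),(-.6,.6)],seed=1,maxiter=40,popsize=12)
    print('y',f.x[0].round(4),'lean,yaw',np.degrees(f.x[1:]).round(1),'cost',round(f.fun,2));return f.x
E
python3 - <<'E'
from hk import *
S=cap('scene');T=cap('top');I=cv2.imread
for k in('5','6','7'):
    print(k);x=fit([(T,I(f'pics/t{k}.png'),I('pics/top0.png'))]);print('curl',tf((-14,0,-130),*x),'ball',tf((-14,22,-108),*x))
    fit([(S,I(f'pics/s{k}.png'),I('pics/scene0.png'))])
E
```

```text
5
px 1228
y 0.0212 lean,yaw [  2.5 -12.1] cost 5.14
curl [[0.63268951 0.01943885 0.16401678]] ball [[ 0.6290212  -0.00227394  0.18599627]]
px 1423
y 0.008 lean,yaw [ 22.9 -19.7] cost 4.54
6
px 2216
y 0.0172 lean,yaw [22.9  8.4] cost 4.62
curl [[0.58718004 0.01165875 0.16931021]] ball [[ 0.59888705 -0.00884351  0.18957356]]
px 2448
y 0.006 lean,yaw [ 22.9 -21. ] cost 4.43
7
px 196
y 0.0185 lean,yaw [13.1  4.5] cost 0.24
curl [[0.60870863 0.01726684 0.16471138]] ball [[ 0.6154091  -0.00427349  0.18613842]]
px 2436
y 0.0196 lean,yaw [ 13.6 -26.5] cost 4.8
```

{"method": "apply_moves", "body": {
  "moves": [
    [[0,0,-0.015],0],
    [[0,0,-0.022],0],
    [[0,0,-0.02],3.5],
    [[0,0,-0.01],3.5],
    [[-0.001,0.012,0],0]
  ]
}}

```text
time_s: 23.83
tcp_pos: [0.4481, -0.2733, 0.1959]
ee_rot: [[-0.998, -0.065, 0.005], [-0.065, 0.998, -0.003], [-0.005, -0.003, -1.0]]
wrist_force: [0.3, -0.2, -1.0]
gripper_width: 0.078
gripper_force: 30.0
```

{"method": "apply_moves", "body": {
  "moves": [
    [[-0.0014,0.02,0],0],
    [[-0.0019,0.028,0],0],
    [[-0.0019,0.028,0],0],
    [[-0.0019,0.028,0],0],
    [[-0.0019,0.028,0],0]
  ]
}}

```text
time_s: 24.25
tcp_pos: [0.4453, -0.1378, 0.1924]
ee_rot: [[-0.998, -0.069, -0.002], [-0.069, 0.998, 0.001], [0.002, 0.001, -1.0]]
wrist_force: [0.0, 1.6, -2.4]
gripper_width: 0.083
gripper_force: 30.0
```

{"method": "apply_moves", "body": {
  "moves": [
    [[-0.0019,0.028,0],0],
    [[-0.0019,0.028,0],0],
    [[-0.0018,0.024,0],0],
    [[-0.0015,0.016,0],0],
    [[-0.001,0.0084,0],0]
  ]
}}

```text
time_s: 24.67
tcp_pos: [0.4465, -0.0329, 0.1926]
ee_rot: [[-0.997, -0.071, -0.002], [-0.071, 0.997, 0.0], [0.002, 0.0, -1.0]]
wrist_force: [-0.1, -0.2, -1.8]
gripper_width: 0.081
gripper_force: 30.0
```

{"method": "apply_moves", "body": {
  "moves": [
    [[0,0,0],0],
    [[0,0,0],0],
    [[0,0,0],0]
  ]
}}

```text
time_s: 24.92
tcp_pos: [0.4472, -0.0354, 0.1931]
ee_rot: [[-0.998, -0.068, -0.001], [-0.068, 0.998, -0.0], [0.001, -0.0, -1.0]]
wrist_force: [0.7, -0.5, -3.0]
gripper_width: 0.08
gripper_force: 30.0
```

Run:
```python
from hk import *
S=cap('scene','s8.png');T=cap('top','t8.png');W=cap('wrist','w10.png')
s=r.sense();print(s['time_s'],s['tcp_pos'],np.degrees(np.arctan2(s['ee_rot'][1,0],s['ee_rot'][0,0])),s['wrist_force'],s['moment'],s['gripper_width'])
a=np.arctan2(s['ee_rot'][1,0],s['ee_rot'][0,0])+np.pi
x,y,z=s['tcp_pos'];P=loc(x,y,a,[(41,0,11),(83,0,6),(88.5,0,-50),(-6.5,0,-50),(41,0,-50)],z)
for n,c in(('S',S),('T',T),('W',W)):
    print(n,'pred notch,farcorner,rims,rimcentre',proj(c,P).round(1).tolist());print(pl(c,'bail_notch'),pl(c,'pail'))
for c in(S,T,W):
    h=cv2.cvtColor(c['frame'],cv2.COLOR_BGR2HSV);m=((abs(h[...,0].astype(int)-112)<14)&(h[...,1]>90)).astype(np.uint8)
    q=proj(c,P[4])[0].astype(int);R=90 if c is W else 26
    k=np.zeros_like(m);k[max(q[1]-R,0):q[1]+R,max(q[0]-R,0):q[0]+R]=1;ys,xs=np.where(m*k>0)
    if len(xs)>20:print(len(xs),cv2.fitEllipse(np.c_[xs,ys].astype(np.float32)))
for k in(T,):
    f=fit([(T,T['frame'],cv2.imread('pics/top0.png'))]);print('curl',tf((-14,0,-130),*f))
```

```text
25.0667 [ 0.44731498 -0.03567344  0.19326911] -176.18163219192795 [ 0.43172134  0.1615635  -2.01612497] [ 0.03406494 -0.09671915 -0.03570357] 0.07515109848256912
S pred notch,farcorner,rims,rimcentre [[291.9, 235.5], [299.1, 227.5], [300.7, 240.5], [284.8, 262.0], [292.9, 251.0]]
[(0.95, array([280.896, 297.216])), (0.91, array([347.008, 331.584])), (0.72, array([291.328, 234.912]))] [(0.69, array([286.016, 328.08 ])), (0.68, array([295.296, 263.712])), (0.59, array([347.968, 359.808]))]
T pred notch,farcorner,rims,rimcentre [[312.1, 266.7], [312.1, 248.2], [312.6, 250.9], [312.6, 291.9], [312.6, 271.2]]
[(0.71, array([425.024, 347.424])), (0.62, array([332.928, 336.096]))] [(0.91, array([332.672, 341.376])), (0.89, array([412.672, 346.608])), (0.18, array([301.888, 181.2  ]))]
W pred notch,farcorner,rims,rimcentre [[320.4, 399.5], [320.4, 463.0], [320.3, 394.9], [320.3, 259.8], [320.3, 331.1]]
[(0.68, array([234.304,  76.512]))] [(0.98, array([321.408, 292.512])), (0.97, array([268.416, 103.776])), (0.69, array([43.008, 81.024]))]
41 ((292.65972900390625, 251.0881805419922), (22.019765853881836, 30.84851837158203), 87.28103637695312)
253 ((319.5984191894531, 275.24334716796875), (17.532800674438477, 60.89524841308594), 89.9293441772461)
px 291
y 0.0182 lean,yaw [12.8  4.3] cost 2.15
curl [[0.60948965 0.01711487 0.16461769]]
```

{"method": "apply_moves", "body": {
  "moves": [
    [[-0.012,-0.001,0],0],
    [[-0.02,-0.0014,0],0],
    [[-0.025,-0.0018,0],0],
    [[-0.025,-0.0018,0],0],
    [[-0.02,-0.0014,0],0]
  ]
}}

```text
time_s: 25.78
tcp_pos: [0.5515, -0.0354, 0.1934]
ee_rot: [[-0.998, -0.068, 0.001], [-0.068, 0.998, -0.0], [-0.001, -0.0, -1.0]]
wrist_force: [-0.1, -0.6, -2.2]
gripper_width: 0.084
gripper_force: 30.0
```

{"method": "apply_moves", "body": {
  "moves": [
    [[-0.013,-0.001,0],0],
    [[-0.0065,0,0],0],
    [[0,0,0],0],
    [[0,0,0],0],
    [[0,0,0],0]
  ]
}}

```text
time_s: 26.2
tcp_pos: [0.5682, -0.035, 0.1934]
ee_rot: [[-0.998, -0.068, -0.001], [-0.068, 0.998, 0.0], [0.001, 0.0, -1.0]]
wrist_force: [0.4, -0.1, -1.6]
gripper_width: 0.082
gripper_force: 30.0
```

Run:
```python
from hk import *
S=cap('scene','s9.png');T=cap('top','t9.png')
s=r.sense();print(s['time_s'],s['tcp_pos'],np.degrees(np.arctan2(s['ee_rot'][1,0],s['ee_rot'][0,0])),s['wrist_force'])
a=np.arctan2(s['ee_rot'][1,0],s['ee_rot'][0,0])+np.pi
x,y,z=s['tcp_pos'];P=loc(x,y,a,[(41,0,11),(41,0,-50)],z);print(P)
for n,c in(('S',S),('T',T)):
    print(n,proj(c,P).round(1).tolist());print(pl(c,'bail_notch'),pl(c,'hook_curl'),proj(c,tf((-14,0,-130),.0183,np.radians(13),np.radians(4.4))).round(1))
```

```text
26.3 [ 0.56828573 -0.03499553  0.19361693] -176.09353774357658 [-0.96229575  0.95348924 -2.59562011]
[[ 0.60919047 -0.03220229  0.20461693]
 [ 0.60919047 -0.03220229  0.14361693]]
S [[314.0, 210.3], [314.4, 225.7]]
[(0.9, array([314.112, 209.52 ])), (0.59, array([278.784, 299.52 ])), (0.56, array([350.016, 333.888]))] [(0.41, array([298.816, 213.696]))] [[300.  215.1]]
T [[315.3, 213.0], [315.7, 220.3]]
[(0.95, array([334.016, 335.28 ])), (0.89, array([425.216, 345.888]))] [(0.53, array([298.176, 225.12 ]))] [[294.2 216.7]]
```

{"method": "apply_moves", "body": {
  "moves": [
    [[-0.0005,0.006,0],0],
    [[-0.0008,0.012,0],0],
    [[-0.0008,0.012,0],0],
    [[-0.0008,0.012,0],0],
    [[-0.0005,0.0075,0],0]
  ]
}}

```text
time_s: 26.92
tcp_pos: [0.5695, 0.0167, 0.1936]
ee_rot: [[-0.998, -0.069, 0.001], [-0.069, 0.998, 0.001], [-0.001, 0.0, -1.0]]
wrist_force: [-0.2, 0.2, -2.1]
gripper_width: 0.083
gripper_force: 30.3
```

{"method": "apply_moves", "body": {
  "moves": [
    [[0,0,0],0],
    [[0,0,0],0],
    [[0,0,0],0]
  ]
}}

```text
time_s: 27.17
tcp_pos: [0.5687, 0.0148, 0.1929]
ee_rot: [[-0.998, -0.069, -0.002], [-0.069, 0.998, -0.0], [0.002, -0.0, -1.0]]
wrist_force: [-1.3, 0.1, -3.1]
gripper_width: 0.079
gripper_force: 30.5
```

{"method": "apply_moves", "body": {
  "moves": [
    [[0,0,0.006],0],
    [[0,0,0.008],0],
    [[0,0,0.008],0],
    [[0,0,0.006],0],
    [[0,0,0],0]
  ]
}}

```text
time_s: 27.58
tcp_pos: [0.5682, 0.0142, 0.1633]
ee_rot: [[-0.998, -0.067, -0.004], [-0.067, 0.998, -0.001], [0.004, -0.0, -1.0]]
wrist_force: [-1.0, 0.2, -3.0]
gripper_width: 0.078
gripper_force: 30.0
```

Run:
```python
from hk import *
S=cap('scene','s10.png');T=cap('top','t10.png');W=cap('wrist','w11.png')
s=r.sense();print(s['time_s'],s['tcp_pos'],s['wrist_force'])
x,y,z=s['tcp_pos'];a=np.arctan2(s['ee_rot'][1,0],s['ee_rot'][0,0])+np.pi;P=loc(x,y,a,[(41,0,11)],z);print(P)
for c in(S,T):print(proj(c,P).round(1),pl(c,'bail_notch'),pl(c,'hook_curl'),proj(c,tf((-14,0,-130),.0183,np.radians(13),np.radians(4.4))).round(1))
f=fit([(T,T['frame'],cv2.imread('pics/top0.png'))]);print('curl',tf((-14,0,-130),*f))
```

```text
27.7333 [0.56959722 0.01452062 0.16547073] [-0.44138117 -0.55454435 -1.96458328]
[[0.61050227 0.01730929 0.17647073]]
[[300.1 211.8]] [(0.95, array([298.496, 215.28 ])), (0.87, array([281.6  , 301.008])), (0.61, array([351.808, 332.592]))] [(0.24, array([277.824, 209.424]))] [[300.  215.1]]
[[293.9 214.6]] [(0.76, array([335.616, 336.096])), (0.63, array([426.176, 348.624]))] [] [[294.2 216.7]]
px 3142
y 0.0382 lean,yaw [ 17.8 -25.9] cost 4.84
curl [[0.60080333 0.04968696 0.16642781]]
```

{"method": "apply_moves", "body": {
  "moves": [
    [[0,0,0.004],0],
    [[0,0,0.003],0],
    [[0,0,0],0],
    [[0,0,0],0]
  ]
}}

```text
time_s: 28.27
tcp_pos: [0.569, 0.0146, 0.158]
ee_rot: [[-0.998, -0.068, -0.001], [-0.068, 0.998, -0.0], [0.001, -0.0, -1.0]]
wrist_force: [1.1, 0.3, -2.4]
gripper_width: 0.08
gripper_force: 30.0
```

{"method": "apply_moves", "body": {
  "moves": [
    [[0,0,0.002],0],
    [[0,0,0.001],0],
    [[0,0,0],0],
    [[0,0,0],0]
  ]
}}

```text
time_s: 28.6
tcp_pos: [0.5692, 0.0146, 0.1553]
ee_rot: [[-0.998, -0.068, -0.0], [-0.068, 0.998, -0.0], [0.0, -0.0, -1.0]]
wrist_force: [0.3, 0.2, -1.8]
gripper_width: 0.083
gripper_force: 30.0
```

{"method": "apply_moves", "body": {
  "moves": [
    [[0,0,0.001],0],
    [[0,0,0.001],0],
    [[0,0,0],0],
    [[0,0,0],0]
  ]
}}

```text
time_s: 28.93
tcp_pos: [0.5697, 0.0147, 0.154]
ee_rot: [[-0.998, -0.068, 0.001], [-0.068, 0.998, 0.0], [-0.001, 0.0, -1.0]]
wrist_force: [0.5, 0.0, 1.4]
gripper_width: 0.077
gripper_force: 30.0
```

The curl has taken the weight: Fz went from −2 to about +1. Now I release.

{"method": "apply_moves", "body": {
  "moves": [
    [[0,0,0],0],
    [[0,0,0],0],
    [[0,0,0],0]
  ]
}}

```text
time_s: 29.18
tcp_pos: [0.5696, 0.0147, 0.1539]
ee_rot: [[-0.998, -0.068, 0.001], [-0.068, 0.998, 0.0], [-0.001, 0.0, -1.0]]
wrist_force: [-0.2, 0.8, 0.9]
gripper_width: 0.084
gripper_force: 30.0
```

{"method": "apply_moves", "body": {
  "moves": [
    [[0,0,0],0],
    [[0,0,0],0],
    [[0,0,0],0],
    [[0,0,0],0],
    [[0,0,0],0]
  ],
  "hand": 0.075
}}

```text
time_s: 29.6
tcp_pos: [0.5692, 0.0146, 0.1532]
ee_rot: [[-0.998, -0.068, -0.0], [-0.068, 0.998, -0.0], [0.0, -0.0, -1.0]]
wrist_force: [1.0, 0.3, 0.1]
gripper_width: 0.367
gripper_force: 0.0
```

{"method": "apply_moves", "body": {
  "moves": [
    [[0,0,0],0],
    [[0,0,0],0],
    [[0,0,0],0],
    [[0,0,0],0],
    [[0,0,0],0]
  ]
}}

```text
time_s: 30.02
tcp_pos: [0.5693, 0.0146, 0.1534]
ee_rot: [[-0.998, -0.068, -0.0], [-0.068, 0.998, -0.0], [0.0, -0.0, -1.0]]
wrist_force: [-0.4, -0.5, 0.0]
gripper_width: 0.755
gripper_force: 0.0
```

Run:
```python
from hk import *
S=cap('scene','s11.png');W=cap('wrist','w12.png')
s=r.sense();print(s['time_s'],s['tcp_pos'],s['wrist_force'],s['gripper_width'])
x,y,z=s['tcp_pos'];P=loc(x,y,.068,[(41,0,11)],z)
for c in(S,W):print(proj(c,P).round(1),pl(c,'bail_notch'),pl(c,'pail'),pl(c,'hook_curl'))
P=loc(x,y,.068,[(41,0,-50),(41,0,-112)],z)
for c in(S,W):
    h=cv2.cvtColor(c['frame'],cv2.COLOR_BGR2HSV);m=((abs(h[...,0].astype(int)-112)<14)&(h[...,1]>90)).astype(np.uint8)
    q=proj(c,P[0])[0].astype(int);R=90 if c is W else 26
    k=np.zeros_like(m);k[max(q[1]-R,0):q[1]+R,max(q[0]-R,0):q[0]+R]=1;ys,xs=np.where(m*k>0)
    if len(xs)>20:print(len(xs),q,cv2.fitEllipse(np.c_[xs,ys].astype(np.float32)))
```

```text
30.1167 [0.56928783 0.01465272 0.15345547] [-0.63808365  0.19825734  0.47715101] 0.8202877408208524
[[300.2 214.9]] [(0.75, array([299.904, 214.512])), (0.74, array([281.024, 298.512])), (0.72, array([348.992, 332.88 ])), (0.69, array([297.728, 217.392]))] [(0.89, array([284.672, 324.72 ])), (0.72, array([344.704, 358.32 ])), (0.61, array([304.896, 243.6  ]))] []
[[320.5 399.3]] [] [(0.6, array([322.304, 299.184]))] []
24 [300 229] ((300.4135437011719, 228.698486328125), (18.800451278686523, 28.77366828918457), 88.04930877685547)
919 [320 330] ((323.3203430175781, 334.9493713378906), (120.62942504882812, 137.02252197265625), 89.2413558959961)
```

The pail hangs at the notch. Now I retract straight back toward the robot.

{"method": "apply_moves", "body": {
  "moves": [
    [[0.006,0,0],0],
    [[0.01,0,0],0],
    [[0.015,0,0],0],
    [[0.02,0,0],0],
    [[0.025,0,0],0]
  ]
}}

```text
time_s: 30.83
tcp_pos: [0.4925, 0.0094, 0.1532]
ee_rot: [[-0.998, -0.068, 0.0], [-0.068, 0.998, -0.0], [-0.0, -0.0, -1.0]]
wrist_force: [-0.5, 0.8, -0.1]
gripper_width: 0.863
gripper_force: 0.0
```

{"method": "apply_moves", "body": {
  "moves": [
    [[0.03,0,-0.01],0],
    [[0.03,0,-0.02],0],
    [[0.02,0,-0.02],0],
    [[0,-0.03,0],0],
    [[0,-0.04,0],0]
  ]
}}

```text
time_s: 31.25
tcp_pos: [0.4176, -0.0647, 0.2055]
ee_rot: [[-0.997, -0.075, 0.005], [-0.075, 0.997, 0.001], [-0.005, 0.001, -1.0]]
wrist_force: [1.2, 0.5, -0.3]
gripper_width: 0.863
gripper_force: 0.0
```

{"method": "apply_moves", "body": {
  "moves": [
    [[0,-0.04,0],0],
    [[0,-0.04,0],0],
    [[0,-0.04,0],0],
    [[0,-0.04,0],0],
    [[0,-0.03,0],0]
  ]
}}

```text
time_s: 31.67
tcp_pos: [0.4302, -0.2577, 0.2035]
ee_rot: [[-0.998, -0.067, 0.0], [-0.067, 0.998, -0.0], [-0.0, -0.0, -1.0]]
wrist_force: [0.6, 0.5, 0.2]
gripper_width: 0.87
gripper_force: 0.0
```

{"method": "apply_moves", "body": {
  "moves": [
    [[0,0,0],0],
    [[0,0,0],0],
    [[0,0,0],0],
    [[0,0,0],0],
    [[0,0,0],0]
  ]
}}

```text
time_s: 32.08
tcp_pos: [0.4312, -0.2542, 0.2037]
ee_rot: [[-0.998, -0.07, 0.0], [-0.07, 0.998, 0.0], [-0.0, 0.0, -1.0]]
wrist_force: [-0.0, -0.0, -0.3]
gripper_width: 0.858
gripper_force: 0.0
```

Run:
```python
from hk import *
s=r.sense();print(s['time_s'],s['tcp_pos'])
last=None
for k in range(4):
    T=cap('top');g=cv2.cvtColor(T['frame'],6).astype(int)[160:280,250:350]
    if last is not None:print('motion px',(abs(g-last)>25).sum())
    last=g
S=cap('scene','s12.png');cv2.imwrite('pics/t12.png',T['frame'])
for c in(S,T):
    print(pl(c,'bail_notch'),pl(c,'pail'))
    h=cv2.cvtColor(c['frame'],cv2.COLOR_BGR2HSV);m=((abs(h[...,0].astype(int)-112)<14)&(h[...,1]>90)).astype(np.uint8)
    q=proj(c,[.612,.018,.104])[0].astype(int);R=28;k=np.zeros_like(m);k[q[1]-R:q[1]+R,q[0]-R:q[0]+R]=1;ys,xs=np.where(m*k>0)
    if len(xs)>20:e=cv2.fitEllipse(np.c_[xs,ys].astype(np.float32));print(len(xs),e,atz(c,e[0],.104))
```

```text
32.0833 [ 0.43116754 -0.25423831  0.2036823 ]
motion px 2
motion px 3
motion px 3
[(0.83, array([297.6  , 213.504])), (0.59, array([345.088, 331.2  ])), (0.55, array([278.528, 299.52 ])), (0.54, array([279.104, 210.912]))] [(0.83, array([302.976, 241.68 ])), (0.67, array([347.392, 360.096])), (0.57, array([287.488, 325.296])), (0.52, array([297.984, 213.6  ]))]
27 ((300.8816223144531, 228.14317321777344), (19.214828491210938, 28.68241310119629), 87.79994201660156) [0.61593888 0.02104474 0.104     ]
[(0.84, array([423.808, 346.8  ])), (0.63, array([288.   , 212.304]))] [(0.97, array([297.024, 226.992])), (0.73, array([409.984, 346.416])), (0.47, array([169.216, 268.08 ]))]
145 ((294.401611328125, 220.76077270507812), (34.76869583129883, 36.74420928955078), 81.40093994140625) [0.61584995 0.02061222 0.104     ]
```

{"method": "apply_moves", "body": {
  "moves": [
    [[0,0,0],0],
    [[0,0,0],0],
    [[0,0,0],0],
    [[0,0,0],0],
    [[0,0,0],0]
  ]
}}

```text
time_s: 32.95
tcp_pos: [0.4313, -0.2554, 0.2034]
ee_rot: [[-0.998, -0.068, -0.0], [-0.068, 0.998, -0.0], [0.0, -0.0, -1.0]]
wrist_force: [0.4, 0.5, 0.6]
gripper_width: 0.861
gripper_force: 0.0
```

{"method": "apply_moves", "body": {
  "moves": [
    [[0,0,0],0],
    [[0,0,0],0],
    [[0,0,0],0],
    [[0,0,0],0],
    [[0,0,0],0]
  ]
}}

```text
time_s: 33.37
tcp_pos: [0.4314, -0.2554, 0.2035]
ee_rot: [[-0.998, -0.068, 0.0], [-0.068, 0.998, -0.0], [-0.0, -0.0, -1.0]]
wrist_force: [-0.0, 0.8, -0.1]
gripper_width: 0.863
gripper_force: 0.0
```

{"method": "apply_moves", "body": {
  "moves": [
    [[0,0,0],0],
    [[0,0,0],0],
    [[0,0,0],0],
    [[0,0,0],0],
    [[0,0,0],0]
  ]
}}

```text
time_s: 33.78
tcp_pos: [0.4314, -0.2554, 0.2034]
ee_rot: [[-0.998, -0.068, -0.0], [-0.068, 0.998, -0.0], [0.0, -0.0, -1.0]]
wrist_force: [-0.3, -0.1, -0.0]
gripper_width: 0.862
gripper_force: 0.0
```

{"method": "apply_moves", "body": {
  "moves": [
    [[0,0,0],0],
    [[0,0,0],0],
    [[0,0,0],0],
    [[0,0,0],0],
    [[0,0,0],0]
  ]
}}

```text
time_s: 34.2
tcp_pos: [0.4314, -0.2554, 0.2034]
ee_rot: [[-0.998, -0.068, 0.0], [-0.068, 0.998, 0.0], [-0.0, 0.0, -1.0]]
wrist_force: [0.1, 1.3, 0.3]
gripper_width: 0.861
gripper_force: 0.0
```

{"method": "apply_moves", "body": {
  "moves": [
    [[0,0,0],0],
    [[0,0,0],0],
    [[0,0,0],0],
    [[0,0,0],0],
    [[0,0,0],0]
  ]
}}

```text
time_s: 34.62
tcp_pos: [0.4314, -0.2554, 0.2034]
ee_rot: [[-0.998, -0.068, 0.0], [-0.068, 0.998, 0.0], [-0.0, 0.0, -1.0]]
wrist_force: [0.6, 0.3, 0.1]
gripper_width: 0.86
gripper_force: 0.0
```

Run:
```python
from hk import *
T=cap('top');o=cv2.imread('pics/t12.png')
print('motion since',(np.abs(T['frame'].astype(int)-o).max(2)[160:280,250:350]>25).sum(),pl(T,'pail')[0])
print(r.finish_job())
```

```text
motion since 74 (0.75, array([412.672, 346.32 ]))
the job is handed in; nothing more can be done
None
```

The job is handed in at about 35 s: the hook is on the rail about 25 mm from the middle, turned to face the robot because the tool can't tilt. The gate was felt, not seen, to snap shut. The pail hangs by its notch, with slight movement seen over the last 2.5 s.

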